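Sort mirror-image tube cradles into their keyed left and right trays

ROBOT

A 6-joint arm with a two-finger parallel gripper is mounted at the origin on a cart in front of the work surface, level with it; the furniture and walls round the work are solid. World frame = base frame: x ahead of the robot, y to its left, z up, the work surface at z = 0. Lengths are in m, angles in rad, forces in N, time in s.
With the tool pointing down it reaches from about 0.4 to 0.925 m from the base axis. Payload 12.5 kg.
Tool frame: the origin (TCP) lies between the finger pads; the fingertips stand robot.finger_overhang ahead of it and the grasp point (between the pads) is the TCP (robot.finger_overhang is the distance from the TCP to the fingertips, in m); z points along the fingers, x is the direction in which the jaws open and shut, and the axes are right-handed (so a half turn about z gives the same grasp; the last joint's range is limited). The gripper opens to 95 mm and grips with 3 to 60 N. Pads are 20 mm wide; open, the fingers measure 119 mm over their backs; the gripper's body (75 mm by 180 mm) begins 59 mm behind the grasp point.
Start: joints at [-1.428, 0.491, 1.559, -0, 1.092, -0.106], TCP at [0.154, -0.606, 0.234] pointing down, gripper open.
Joint ranges: [-3.1, 3.1], [-0.84, 2.19], [0.05, 2.79], [-1.13, 4.28], [0.06, 2.93], [-2.69, 2.69]. Speed limits (rad/s): [2.22, 2.22, 2.79, 3.14, 3.14, 3.14].

INTERFACE

Orientations are given as a 3x3 rotation matrix whose columns are the frame's x, y, z axes.
In Python, from bench import robot gives the robot as it stands.
- The arm moves only by the tool drive_tool, never from a script. Its argument "series" is a list of rows, each a list of 7 numbers: the closure, from -1 (fully open) to 1 (shut), then the shift along the tool's x, y, z in mm, then the turn, a rotation vector about the tool's x, y, z in rad. A call has 1 to 10 rows; each row is the pose to reach, as a shift and turn from the pose commanded when the call began, along the tool's axes at that moment; what a row does not reach only later rows make up. A row lasts 1/8 s, in which the tool goes at most 62.5 mm and 10.7 degrees, less where a joint would pass 70% of its speed; a pose out of reach is approached as far as the arm can. A call with a gripper value outside its range is refused whole. The fingers move at their own pace and stop on an object; "squeeze" is the grip in N (left out, the last holds). Time passes only in rows, so rows that repeat a pose let the fingers close. It gives the time, the measured TCP pose, the force and the opening at its end, in the units of the state.
- robot.state(): the state, without advancing time (a new reading comes with each control period).
- robot.read_camera(name): name is "scene" or "top" or "wrist"; returns a dict with "img" (480x640x3 uint8, red, green, blue), "intrinsics" (3x3 intrinsics, pixels), "view" (4x4, takes a point from world to camera coordinates). Camera axes: x right, y down, z forward; pixel columns grow to the right and rows downward; lengths in m; the calibration is good to about 2 mm. A picture is of the moment at which its call begins. There is no depth.
- robot.job_done(): hands the job in, once; it reports no verdict.
The state is a dict: "time": time; "joint_positions": joint angles; "joint_velocities": joint speeds; "effort": joint torques, N m; "position": TCP position; "orientation": TCP orientation; "ft_force": force on the tool from outside, world axes, zero at the start; "torque": the same for the moment, N m; "opening": finger opening in m.
Only numpy, scipy, OpenCV 4.12 (cv2) and the standard library are available. Lean on these libraries where they do the work, as an engineer would, in place of code of your own. Each camera call takes 0.05 s, during which the arm holds its last target.

TASK

The left- and right-hand tube cradles of the vapour generator's cell are mixed up on the bench; one left-hand cradle is already put away and shows which tray is for that hand. Slide the other three, toe first and without lifting them off the bench, each into a free bay of the tray for its own hand, until its upright rests against the stop with the toe under the clip. Do not tip a cradle over, and leave the stored cradle, the vial, the hex key and the spanner where they are.

Things in the scene. Friction and masses are not known exactly. Their poses are not given: they have to be found in the camera images.
- left_cradle: folded steel tube cradle, left-hand: toe on its left. Origin: middle of the foot's width, underside; +x toward the toe, +y left. Foot 76 mm wide, 4 thick, x -34 to +12 mm. Upright across the whole width, x +8 to +12, 52 mm high, white-lined vee in its top. Toe 32 wide, 4 thick, x +10 to +40, y +6 to +38. 0.15 to 0.3 kg, loose; the toe points away from the robot within 0.4 rad
- left_pocket (a point): point in left_cradle at x 0, y 0, 4 mm up: on the floor of its pocket, the same in every cradle. The pocket lies behind the upright (x -34 to +8 mm), open to the back and top, between two side flanges 70 mm apart inside (3 thick, x -26 to +10; 25 mm high at the back, 46 at the upright). Fingertips set down in it can push on the upright, or sideways on a flange, without gripping
- right_cradle_a: right-hand tube cradle, the mirror image of left_cradle: toe on its right (y -38 to -6 mm), all else the same; origin and axes as there, +x toward the toe
- right_cradle_b: right-hand tube cradle, the same as right_cradle_a and interchangeable with it; origin and axes as there
- left_stored: left-hand tube cradle, the same as left_cradle, already home in left_bay_2 of the left tray; leave it there
- tray_left: grey tray with two bays for left-hand cradles, fixed; it may be either the left or the right one of the two trays. Origin on the underside midway between its home points; x into the bays (mouths face the robot), y left. Floor 2 mm thick, x -38 to +53 mm; before it a ramp, x -56 to -38, up which a pushed cradle slides. Walls 18 mm high, at y +-84 to 88, flaring out 5 mm at the mouth
- tray_right: grey tray with two bays for right-hand cradles, fixed: the mirror image of tray_left (stops on the left half of each bay, clips on the right half), same frame and sizes
- left_bay_1 (a point): home point of the free bay of tray_left (y +43 mm), on its floor; axes as the tray's. Bay 82 mm wide (3 mm play each side), divider 4 mm thick from x -32. A stop 17 mm high fills the bay's right half (y -41 to -1) from x +12: the upright rests on it when home, cradle origin at this point. A steel clip on the left half, 10 mm over the bench, x +28 to +48, covers the toe's end
- left_bay_2 (a point): home point of the other bay of tray_left (y -43 mm), taken by left_stored
- right_bay_1 (a point): home point of one free bay of tray_right (y +43 mm), on its floor; as left_bay_1 but stop on the left half (y +1 to +41), clip on the right half: a cradle of the wrong hand meets the stop with its toe and stays 28 mm out
- right_bay_2 (a point): home point of the other free bay of tray_right (y -43 mm), like right_bay_1
- vial: small clear screw-top vial, 27 mm across, 55 mm high, standing loose at the front among the cradles; origin in the middle of its underside; leave it there
- allen_key: black L-shaped hex key, 84 x 32 x 9 mm, lying loose at the front among the cradles, long arm along its y; origin at the centre of its underside; leave it there
- spanner: open-ended spanner, 162 x 28 x 6 mm, lying loose behind the trays, long along its y; origin at the centre of its underside; leave it there

How it is judged:
By the outcome, as a careful person would: the job done as asked, in the order asked, and still so for the second after the job is handed in, with the robot touching nothing.
It also fails if it takes over 69 s, if anything falls off the work surface, if the arm or the gripper's body presses on something with over 40 N, if the wrist force passes 120 N, or if a joint passes its speed limit or range.

## Working session

There is one attempt and no reset: what is moved stays moved. The work goes in short steps, Python scripts to look and compute and a tool call to move; the robot and the scene stay as the last step left them, time stands still between calls to the robot, and variables do not carry over. Pictures are saved under pics/ and viewed, and the job is handed in when it is done.

Besides the shell and the picture viewer there is one more tool, called after "Request:" as a command line: name --pt "numbers of a row" for each row, then --argument value for the rest. drive_tool: Moves the arm, as the interface text tells. Its arguments: {"type":"object","properties":{"series":{"type":"array","items":{"type":"array","items":{"type":"number"}}},"squeeze":{"type":"number"}},"required":["series"]}

```bash
ls; mkdir -p pics; python3 - <<'E'
from bench import robot
import cv2,numpy as np
s=robot.state(); print({k:np.round(v,3).tolist() for k,v in s.items()}); print([a for a in dir(robot) if a[0]!='_'], robot.finger_overhang)
for n in ["scene","top","wrist"]:
    c=robot.read_camera(n); cv2.imwrite(f"pics/{n}0.png",c["img"][:,:,::-1]); print(n,np.round(c["intrinsics"],1).tolist(),np.round(c["view"],4).tolist())
E
```

```text
pics
{'time': 0.0, 'joint_positions': [-1.428, 0.492, 1.559, -0.0, 1.092, -0.106], 'joint_velocities': [0.0, 0.0, 0.001, 0.002, 0.001, -0.001], 'effort': [0.001, -61.265, -25.818, 0.069, 0.048, -0.0], 'position': [0.154, -0.606, 0.233], 'orientation': [[0.246, -0.969, -0.0], [-0.969, -0.246, 0.001], [-0.001, -0.0, -1.0]], 'ft_force': [-0.615, -1.42, 0.426], 'torque': [-0.022, 0.049, 0.004], 'opening': 0.095}
['IKError', 'finger_overhang', 'job_done', 'read_camera', 'state'] 0.019
scene [[581.8, 0.0, 314.3], [0.0, 581.8, 242.0], [0.0, 0.0, 1.0]] [[-0.6162, -0.7876, -0.0031, 0.4948], [-0.4819, 0.3801, -0.7895, 0.2714], [0.6229, -0.485, -0.6138, 0.7068], [0.0, 0.0, 0.0, 1.0]]
top [[503.4, 0.0, 333.0], [0.0, 503.4, 236.7], [0.0, 0.0, 1.0]] [[0.0297, -0.9992, -0.0272, 0.1763], [-0.9949, -0.027, -0.0972, 0.6045], [0.0964, 0.0299, -0.9949, 0.9265], [0.0, 0.0, 0.0, 1.0]]
wrist [[393.3, 0.0, 325.2], [0.0, 393.3, 234.2], [0.0, 0.0, 1.0]] [[0.247, -0.969, -0.0012, -0.6246], [-0.9357, -0.2388, 0.2595, -0.0295], [-0.2518, -0.063, -0.9657, 0.39], [0.0, 0.0, 0.0, 1.0]]
```

View pics/top0.png

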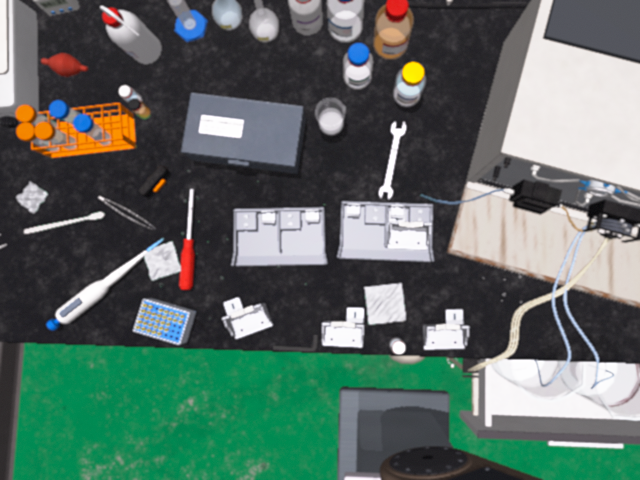

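View pics/scene0.png

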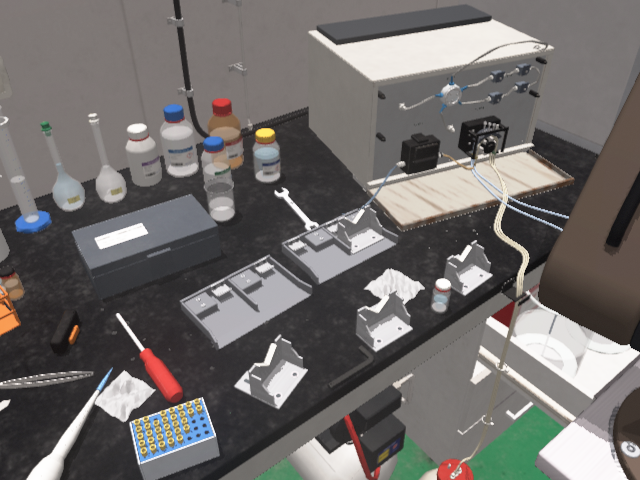

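View pics/wrist0.png

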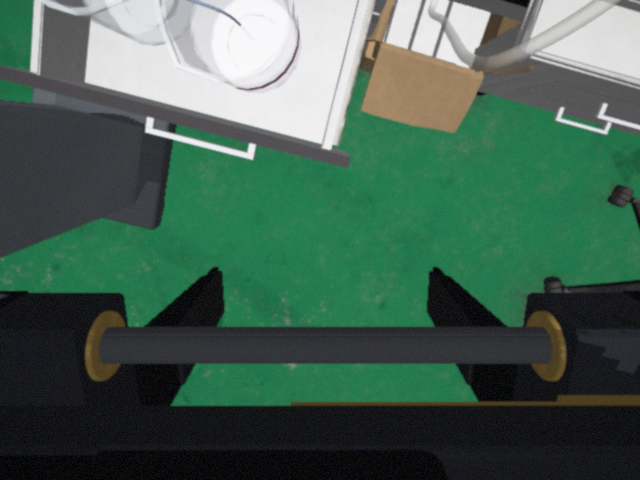

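```bash
python3 - <<'E'
import cv2
t=cv2.imread("pics/top0.png"); cv2.imwrite("pics/t1.png",cv2.resize(t[185:365,205:485],None,fx=2.85,fy=2.85,interpolation=cv2.INTER_CUBIC))
t=cv2.imread("pics/scene0.png"); cv2.imwrite("pics/s1.png",cv2.resize(t[190:410,170:510],None,fx=2.35,fy=2.35,interpolation=cv2.INTER_CUBIC))
E
```

```text
(no output)
```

View pics/t1.png

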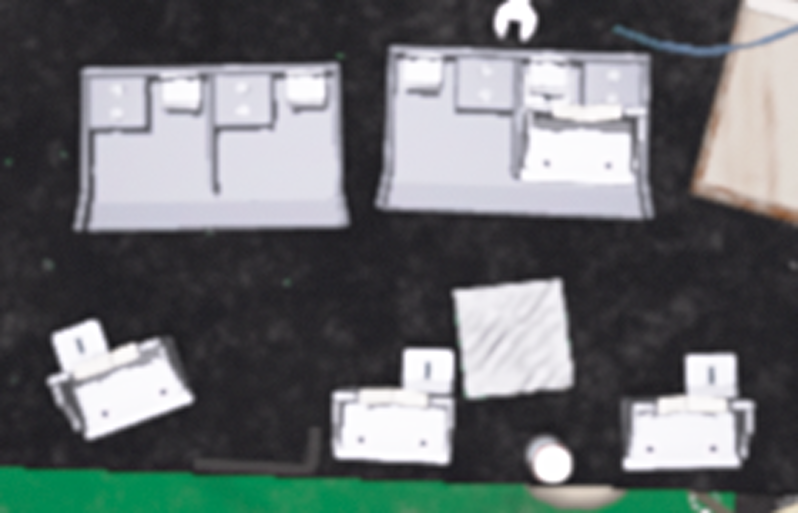

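View pics/s1.png

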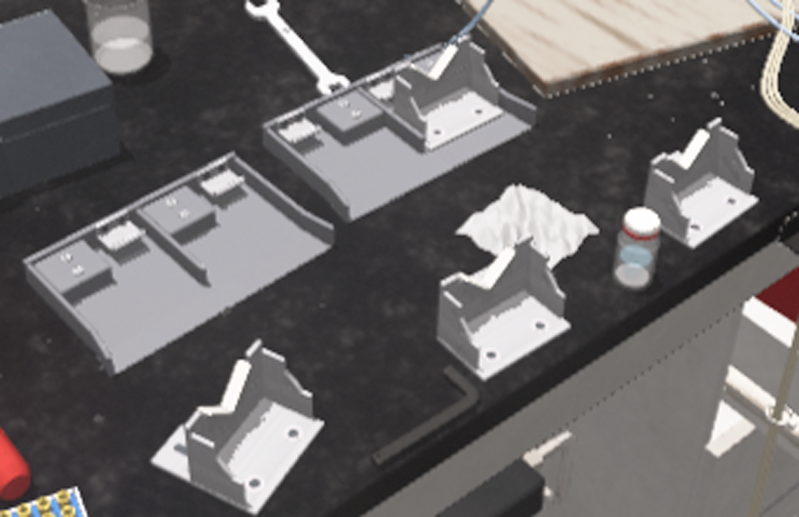

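```bash
cat > h.py <<'E'
import numpy as np,cv2
def ray(c,uv,z):
    K=np.array(c["intrinsics"]);V=np.array(c["view"]);R=V[:3,:3];t=V[:3,3]
    uv=np.atleast_2d(np.array(uv,float)); d=(np.linalg.inv(K)@np.c_[uv,np.ones(len(uv))].T).T@R
    o=-R.T@t; return (o+d*((z-o[2])/d[:,2])[:,None])[:,:2]
def proj(c,P):
    K=np.array(c["intrinsics"]);V=np.array(c["view"]);p=np.atleast_2d(P)@V[:3,:3].T+V[:3,3]; p=p@K.T; return p[:,:2]/p[:,2:]
E
python3 - <<'E'
from bench import robot
from h import *
c=robot.read_camera("top"); 
f=lambda l:[[205+u/2.85-.3,185+v/2.85-.3] for u,v in l]
for n,l,z in [("L",[(87,439),(193,402),(52,335),(100,319)],.004),("M",[(333,459),(450,464),(404,348),(454,350)],.004),("R",[(623,467),(738,466),(687,355),(737,355)],.004),
 ("Tl",[(75,231),(349,227)],0),("Tl back",[(82,67),(341,64)],.018),("Tr",[(377,208),(653,217)],0),("Tr back",[(390,46),(650,54)],.018),("stored rear",[(521,180),(632,185)],.006),
 ("key",[(194,463),(310,470),(318,430)],.005),("vialcap",[(550,463)],.055),("paper",[(453,290),(560,279),(575,385),(467,398)],0)]:
    w=ray(c,f(l),z)*1000; print(n,np.round(w).astype(int).tolist(), 'len01',round(float(np.linalg.norm(w[0]-w[min(1,len(w)-1)])),1), 'ang', round(float(np.degrees(np.arctan2(*( (w[0]-w[min(1,len(w)-1)])*[-1,1])))),1) if len(w)>1 else '')
img=c["img"]; cv2.imwrite("pics/t5.png",cv2.resize(img[290:365,210:370,::-1],None,fx=5,fy=5,interpolation=cv2.INTER_CUBIC))
cv2.imwrite("pics/t6.png",cv2.resize(img[290:365,330:490,::-1],None,fx=5,fy=5,interpolation=cv2.INTER_CUBIC))
g=cv2.cvtColor(img,cv2.COLOR_RGB2HSV); 
for p in [(247,318),(343,330),(385,303),(280,245),(360,245),(410,240)]: print(p,img[p[1],p[0]],g[p[1],p[0]])
E
```

```text
L [[399, 377], [426, 306], [468, 405], [480, 372]] len01 76.0 ang 20.8
M [[391, 210], [390, 131], [467, 164], [466, 130]] len01 78.8 ang -0.5
R [[392, 15], [395, -61], [468, -27], [469, -60]] len01 76.5 ang 2.4
Tl [[539, 393], [548, 204]] len01 189.3 ang 2.5
Tl back [[651, 390], [658, 212]] len01 177.6 ang 2.1
Tr [[561, 185], [560, -4]] len01 188.8 ang -0.3
Tr back [[671, 179], [670, 3]] len01 176.5 ang -0.3
stored rear [[583, 87], [581, 12]] len01 75.4 ang -1.0
key [[385, 304], [383, 225], [410, 221]] len01 78.5 ang -1.5
vialcap [[399, 69]] len01 0.0 ang 
paper [[507, 132], [516, 59], [445, 48], [434, 121]] len01 73.3 ang 7.6
(247, 318) [251 250 252] [135   2 252]
(343, 330) [252 252 253] [120   1 253]
(385, 303) [229 227 232] [132   5 232]
(280, 245) [136 137 146] [117  17 146]
(360, 245) [223 223 232] [120  10 232]
(410, 240) [252 251 253] [135   2 253]
```

```bash
python3 - <<'E'
from bench import robot
from h import *
c=robot.read_camera("top"); print(np.round(proj(c,[[.4,0,0],[.4,-.2,0],[.4,-.3,.1]])))
E
```

```text
[[431. 344.]
 [537. 348.]
 [618. 357.]]
```

View pics/t5.png

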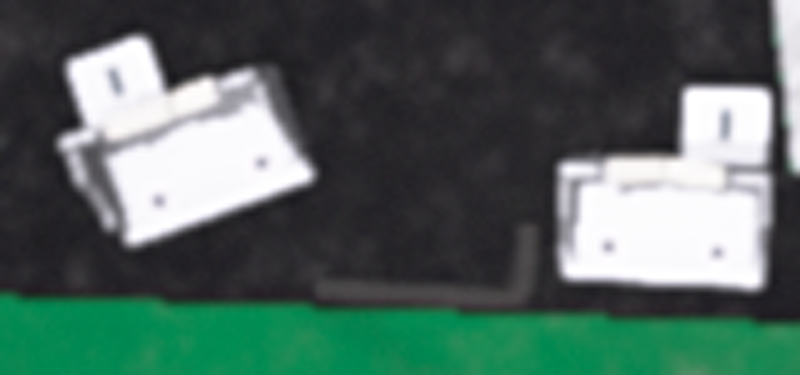

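View pics/t6.png

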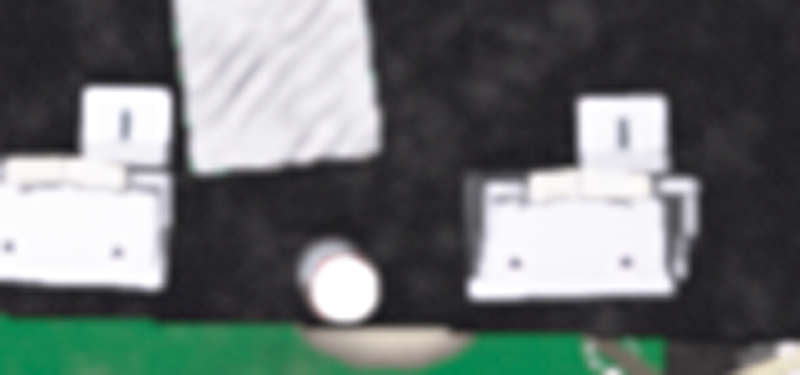

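```bash
cat >> h.py <<'E'
def rows(st,targets):
    """targets: list of (x,y,z mm, cradle yaw deg) -> tool shift mm + turn"""
    R=np.array(st["orientation"]);p=np.array(st["position"])*1000
    from scipy.spatial.transform import Rotation as Ro
    for x,y,z,yaw in targets:
        a=np.radians(yaw-90); X=np.array([np.cos(a),np.sin(a),0]);Z=np.array([0,0,-1.]);T=np.c_[X,np.cross(Z,X),Z]
        print(np.round(R.T@(np.array([x,y,z])-p),1).tolist(), np.round(Ro.from_matrix(R.T@T).as_rotvec(),3).tolist())
E
python3 - <<'E'
from bench import robot
from h import *
rows(robot.state(),[(250,-480,280,10),(360,-300,280,0),(430,-60,260,0),(417.5,169.5,140,-1),(417.5,169.5,90,-1)])
E
```

```text
[-98.2, -124.1, -46.6] [-0.0, 0.0, 0.074]
[-245.5, -275.0, -46.5] [0.0, 0.0, 0.249]
[-460.9, -402.0, -26.4] [0.0, 0.0, 0.249]
[-686.3, -446.4, 93.7] [0.0, 0.0, 0.266]
[-686.3, -446.4, 143.7] [0.0, 0.0, 0.266]
```

Request:
drive_tool --pt "0.28 -98 -124 -46 0 0 0.074" --pt "0.28 -98 -124 -46 0 0 0.074" --pt "0.28 -98 -124 -46 0 0 0.074" --pt "0.28 -245 -275 -46 0 0 0.249" --pt "0.28 -245 -275 -46 0 0 0.249" --pt "0.28 -245 -275 -46 0 0 0.249" --pt "0.28 -245 -275 -46 0 0 0.249" --pt "0.28 -461 -402 -26 0 0 0.249" --pt "0.28 -461 -402 -26 0 0 0.249" --pt "0.28 -461 -402 -26 0 0 0.249"

```text
time: 1.5
position: [0.4125, -0.1193, 0.2647]
orientation: [[-0.001, -1.0, 0.001], [-1.0, 0.001, -0.0], [0.0, -0.001, -1.0]]
ft_force: [0.5, -0.1, -0.9]
opening: 0.0343
```

Request:
drive_tool --pt "0.28 -288 -3 40 0 0 0.017" --pt "0.28 -288 -3 40 0 0 0.017" --pt "0.28 -288 -3 40 0 0 0.017" --pt "0.28 -288 -3 120 0 0 0.017" --pt "0.28 -288 -3 140 0 0 0.017" --pt "0.28 -288 -3 140 0 0 0.017" --pt "0.28 -288 -3 140 0 0 0.017" --pt "0.28 -288 -3 140 0 0 0.017"

```text
time: 2.5
position: [0.4157, 0.1665, 0.1254]
orientation: [[-0.017, -1.0, 0.001], [-1.0, 0.017, 0.0], [-0.0, -0.001, -1.0]]
ft_force: [0.6, 0.8, -0.3]
opening: 0.0343
```

```bash
python3 - <<'E'
from bench import robot
from h import *
s=robot.state(); print(s["time"],np.round(s["position"],4),np.round(s["orientation"],4).tolist())
w=robot.read_camera("wrist");c=robot.read_camera("top")
cv2.imwrite("pics/w2.png",w["img"][:,:,::-1]);cv2.imwrite("pics/t7.png",cv2.resize(c["img"][185:365,205:485,::-1],None,fx=2.85,fy=2.85,interpolation=cv2.INTER_CUBIC))
s=robot.state();rows(s,[(417.5,169.5,29,-1)])
E
```

```text
2.5 [0.4157 0.1665 0.1254] [[-0.0173, -0.9998, 0.0008], [-0.9999, 0.0173, 0.0], [-0.0, -0.0008, -1.0]]
[-3.2, -1.4, 96.7] [-0.002, 0.0, -0.001]
```

View pics/w2.png

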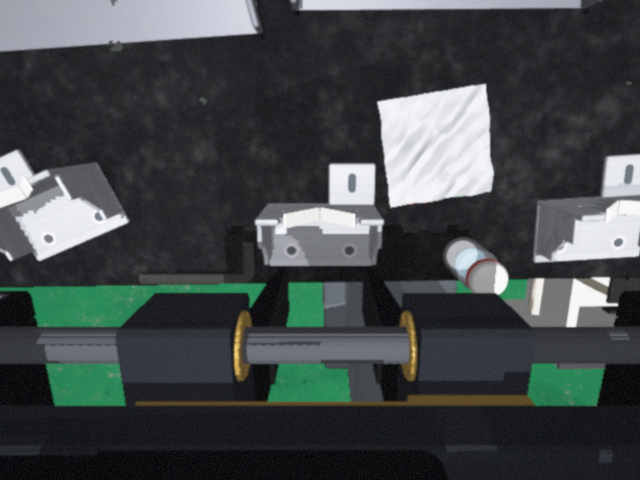

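View pics/t7.png

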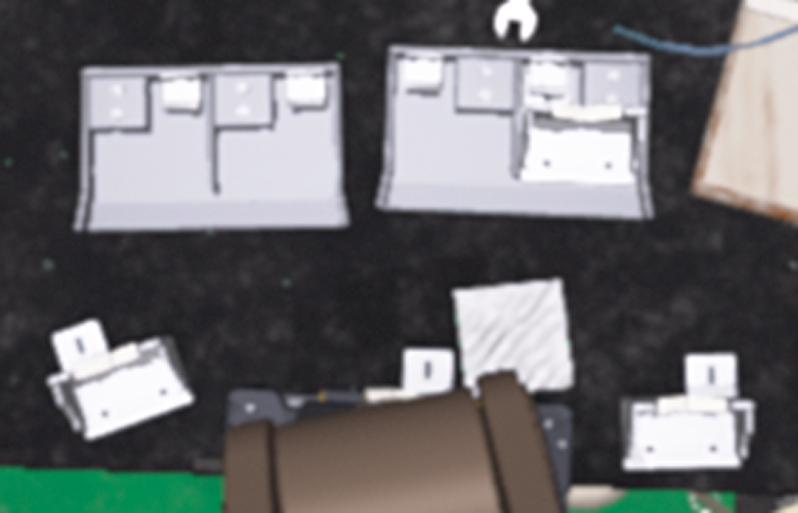

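```bash
python3 - <<'E'
from bench import robot
from h import *
w=robot.read_camera("wrist")
cv2.imwrite("pics/w3.png",cv2.resize(w["img"][150:300,230:400,::-1],None,fx=4,fy=4,interpolation=cv2.INTER_CUBIC))
print(np.round(ray(w,[[262,266],[377,265],[329,164],[376,165]],.004)*1000,1).tolist())
print('paper',np.round(ray(w,[[378,100],[486,84],[493,190],[392,207]],.0)*1000,1).tolist())
print('key',np.round(ray(w,[[140,279],[252,279],[252,240]],.005)*1000,1).tolist())
print('fingers proj',proj(w,[[.425,.1375,.106],[.405,.1375,.106],[.425,.1955,.106]]))
E
```

```text
[[392.8, 213.0], [392.1, 128.8], [465.7, 162.9], [464.5, 130.7]]
paper [[506.9, 129.6], [515.7, 58.5], [445.2, 47.4], [434.3, 118.3]]
key [[384.5, 303.3], [383.1, 220.8], [412.9, 218.9]]
fingers proj [[387.41770395 271.60022805]
 [386.42921143 311.41542732]
 [261.40389577 273.64189943]]
```

View pics/w3.png

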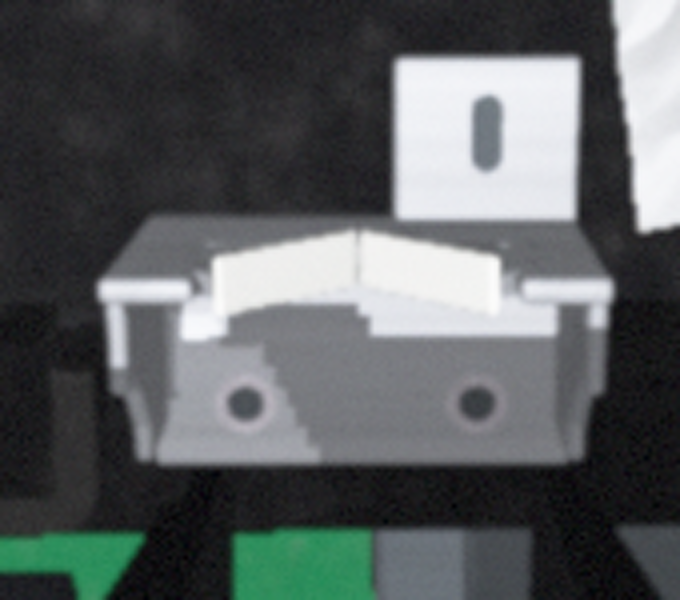

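Request:
drive_tool --pt "0.28 -3.5 -1.5 40 0 0 0" --pt "0.28 -3.5 -1.5 70 0 0 0" --pt "0.28 -3.5 -1.5 85 0 0 0" --pt "0.28 -3.5 -1.5 95 0 0 0" --pt "0.28 -3.5 -1.5 97 0 0 0" --pt "0.28 -3.5 -1.5 97 0 0 0"

```text
time: 3.4
position: [0.4172, 0.1703, 0.0282]
orientation: [[-0.017, -1.0, 0.001], [-1.0, 0.017, 0.0], [-0.0, -0.001, -1.0]]
ft_force: [0.5, 0.7, -0.0]
opening: 0.034
```

Request:
drive_tool --pt "0.0 0 0 0 0 0 0" --pt "-0.05 0 0 0 0 0 0" --pt "-0.05 0 0 0 0 0 0" --squeeze 5

```text
time: 3.78
position: [0.417, 0.1704, 0.0279]
orientation: [[-0.017, -1.0, 0.0], [-1.0, 0.017, -0.0], [-0.0, -0.0, -1.0]]
ft_force: [-0.3, 0.1, 0.3]
opening: 0.0495
```

Request:
drive_tool --pt "-0.2 0 0 0 0 0 0" --pt "-0.2 0 0 0 0 0 0"

```text
time: 4.03
position: [0.417, 0.1703, 0.0278]
orientation: [[-0.017, -1.0, 0.0], [-1.0, 0.017, -0.0], [0.0, -0.0, -1.0]]
ft_force: [-0.3, -1.2, 2.1]
opening: 0.0509
```

```bash
python3 - <<'E'
from bench import robot
from h import *
w=robot.read_camera("wrist");cv2.imwrite("pics/w4.png",w["img"][:,:,::-1])
E
```

```text
(no output)
```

View pics/w4.png

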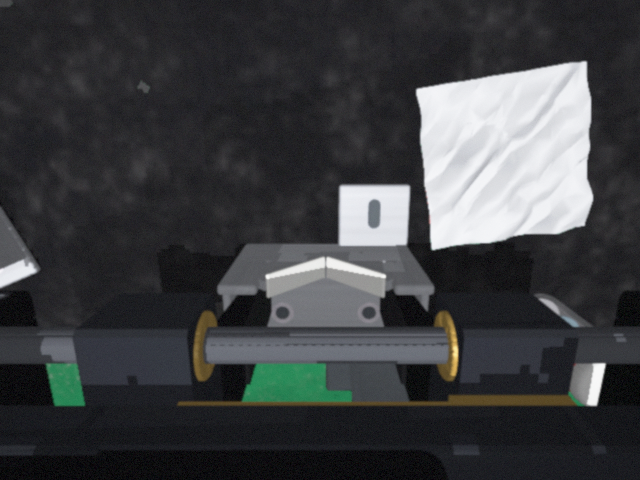

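```bash
python3 - <<'E'
from bench import robot
from h import *
rows(robot.state(),[(461,170.5,27.8,-1),(461,252.1,27.8,2.3)])
E
```

```text
[-0.9, -44.0, -0.0] [-0.0, -0.0, 0.0]
[-82.5, -42.6, -0.0] [-0.0, -0.0, -0.057]
```

Request:
drive_tool --pt "-0.2 0 -8 0 0 0 0" --pt "-0.2 -1 -18 0 0 0 0" --pt "-0.2 -1 -30 0 0 0 0" --pt "-0.2 -8 -40 0 0 0 0" --pt "-0.2 -20 -43 0 0 0 -0.01" --pt "-0.2 -36 -43 0 0 0 -0.02" --pt "-0.2 -52 -43 0 0 0 -0.04" --pt "-0.2 -68 -43 0 0 0 -0.057" --pt "-0.2 -80 -43 0 0 0 -0.057" --pt "-0.2 -82.5 -42.5 0 0 0 -0.057"

```text
time: 5.32
position: [0.4606, 0.253, 0.0276]
orientation: [[0.041, -0.999, 0.0], [-0.999, -0.041, -0.0], [0.0, -0.0, -1.0]]
ft_force: [-0.4, -1.5, 0.1]
opening: 0.0498
```

```bash
python3 - <<'E'
from bench import robot
from h import *
c=robot.read_camera("top");w=robot.read_camera("wrist");cv2.imwrite("pics/w5.png",w["img"][:,:,::-1]);cv2.imwrite("pics/t8.png",cv2.resize(c["img"][185:365,205:485,::-1],None,fx=2.85,fy=2.85,interpolation=cv2.INTER_CUBIC))
s=robot.state();print(np.round(s["position"],4))
E
```

```text
[0.4607 0.2524 0.0276]
```

View pics/w5.png

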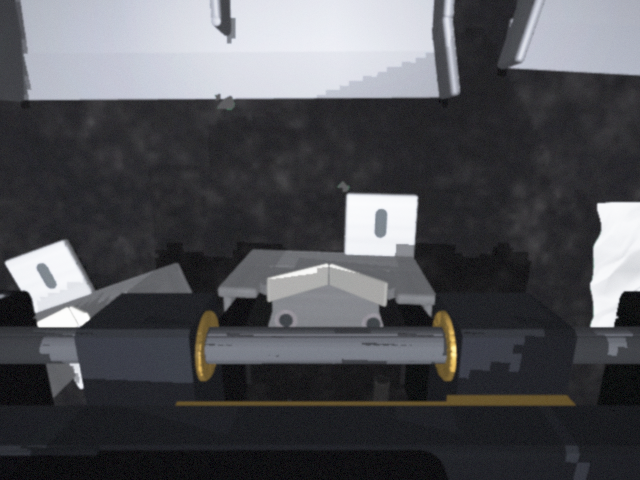

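View pics/t8.png

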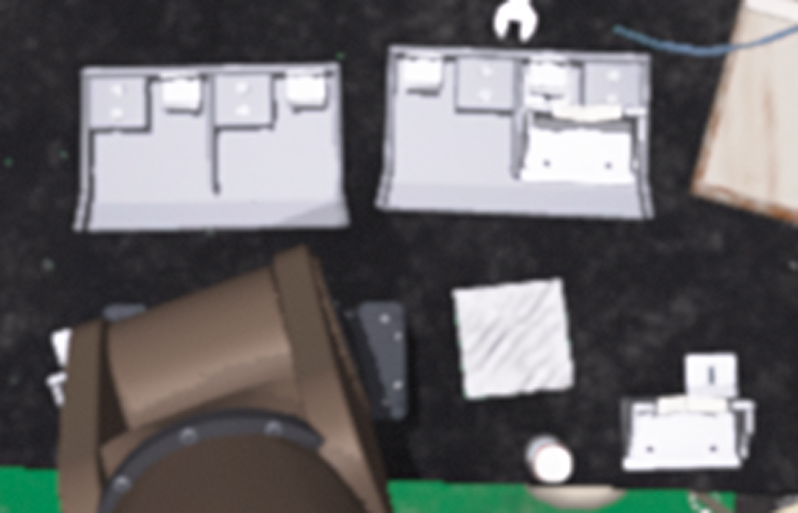

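```bash
python3 - <<'E'
from bench import robot
from h import *
w=robot.read_camera("wrist")
print('toe',np.round(ray(w,[[345,193],[418,195]],.004)*1000,1).tolist())
print('front',np.round(ray(w,[[24,101],[446,97],[459,97]],0)*1000,1).tolist(),np.round(ray(w,[[500,67]],0)*1000,1).tolist())
print('div',np.round(ray(w,[[222,28],[232,40]],.018)*1000,1).tolist(),np.round(ray(w,[[229,40]],.002)*1000,1).tolist())
cv2.imwrite("pics/w6.png",cv2.resize(w["img"][0:270,180:540,::-1],None,fx=2.2,fy=2.2,interpolation=cv2.INTER_CUBIC))
E
```

```text
toe [[506.4, 245.4], [506.8, 212.8]]
front [[539.9, 385.2], [548.9, 204.2], [549.2, 198.6]] [[561.8, 182.9]]
div [[568.1, 294.9], [564.1, 291.3]] [[567.1, 296.2]]
```

View pics/w6.png

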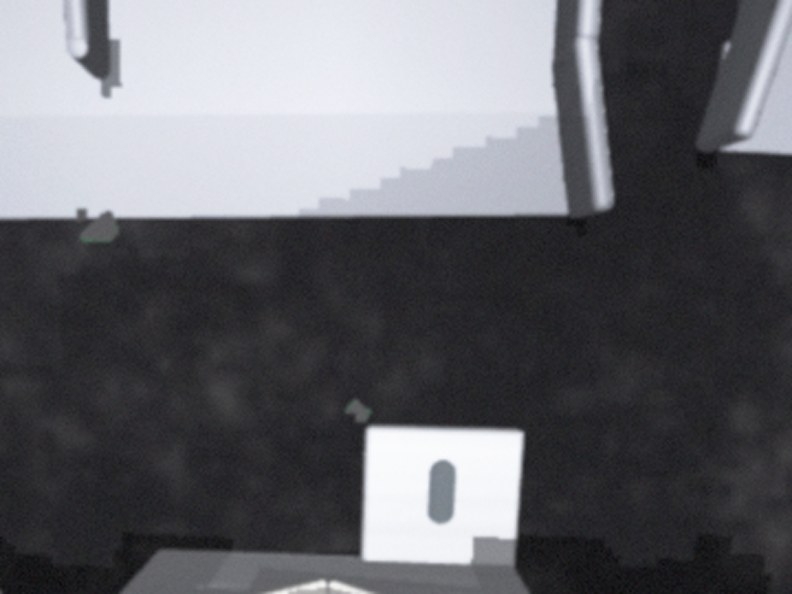

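```bash
python3 - <<'E'
from bench import robot
from h import *
w=robot.read_camera("wrist")
print(np.round(ray(w,[[180+556/2.2,62/2.2]],.002)*1000,1).tolist(),np.round(ray(w,[[180+108/2.2,80/2.2]],.002)*1000,1).tolist(),np.round(ray(w,[[180+568/2.2,217/2.2]],.0)*1000,1).tolist())
print(np.round(ray(w,[[180+z/2.2,575/2.2] for z in (330,)],.02)*1000,1).tolist())
s=robot.state();print(s['time'],np.round(s["position"],4))
rows(s,[(475,252.9,28,2.3),(500,253.8,28,2.3),(520,254.6,28,2.3),(596,257.6,28,2.3)])
E
```

```text
[[575.0, 213.0]] [[568.6, 295.8]] [[548.2, 207.2]]
[[479.6, 250.8]]
5.525 [0.4608 0.252  0.0276]
[-0.4, -14.2, -0.4] [0.0, -0.0, -0.001]
[-0.3, -39.3, -0.4] [0.0, -0.0, -0.001]
[-0.3, -59.3, -0.4] [0.0, -0.0, -0.001]
[-0.3, -135.3, -0.4] [0.0, -0.0, -0.001]
```

Request:
drive_tool --pt "-0.2 0 -8 0 0 0 0" --pt "-0.2 -0.3 -16 0 0 0 0" --pt "-0.2 -0.3 -24 0 0 0 0" --pt "-0.2 -0.3 -32 0 0 0 0" --pt "-0.2 -0.3 -40 0 0 0 0" --pt "-0.2 -0.3 -48 0 0 0 0" --pt "-0.2 -0.3 -55 0 0 0 0" --pt "-0.2 -0.3 -55 0 0 0 0"

```text
time: 6.52
position: [0.5164, 0.2546, 0.0277]
orientation: [[0.04, -0.999, 0.001], [-0.999, -0.04, 0.0], [-0.0, -0.001, -1.0]]
ft_force: [0.3, -1.4, -1.0]
opening: 0.0501
```

```bash
python3 - <<'E'
from bench import robot
from h import *
w=robot.read_camera("wrist");cv2.imwrite("pics/w7.png",w["img"][:,:,::-1])
E
```

```text
(no output)
```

View pics/w7.png

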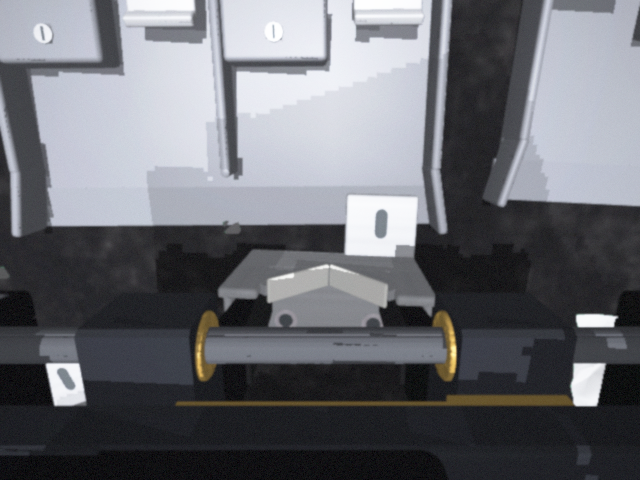

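Request:
drive_tool --pt "0.05 0 0 -1 0 0 0" --pt "0.05 0 -8 -1 0 0 0" --pt "0.05 0 -16 -1 0 0 0" --pt "0.05 0 -24 -1 0 0 0" --pt "0.05 0 -32 -1 0 0 0" --pt "0.05 0 -40 -1 0 0 0" --pt "0.05 0 -48 -1 0 0 0" --pt "0.05 0 -54 -1 0 0 0" --pt "0.05 0 -60 -1 0 0 0" --pt "0.05 0 -66 -1 0 0 0"

```text
time: 7.82
position: [0.5821, 0.2572, 0.0286]
orientation: [[0.04, -0.999, 0.0], [-0.999, -0.04, -0.0], [0.0, -0.0, -1.0]]
ft_force: [-0.9, -0.3, 0.0]
opening: 0.0449
```

```bash
python3 - <<'E'
from bench import robot
from h import *
w=robot.read_camera("wrist");cv2.imwrite("pics/w8.png",w["img"][:,:,::-1])
print(robot.state()['ft_force'])
E
```

```text
[ 0.61355535 -1.21438078 -0.5684687 ]
```

View pics/w8.png

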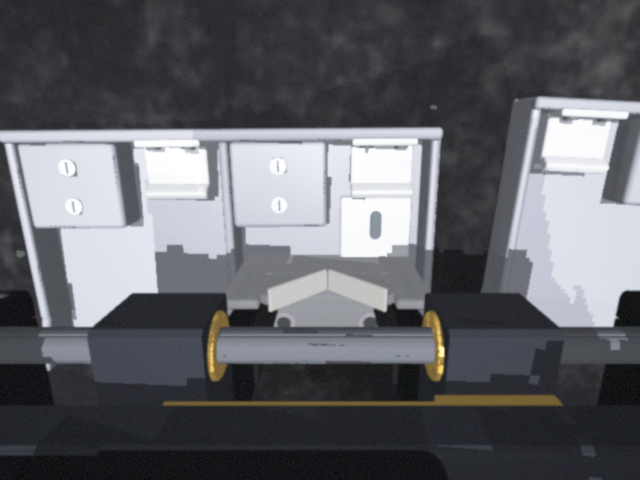

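Request:
drive_tool --pt "0.05 0 -5 0 0 0 0" --pt "0.05 0 -9 0 0 0 0" --pt "0.05 0 -12 0 0 0 0" --pt "0.05 0 -14 0 0 0 0"

```text
time: 8.38
position: [0.5958, 0.2578, 0.0287]
orientation: [[0.04, -0.999, -0.0], [-0.999, -0.04, -0.0], [0.0, 0.0, -1.0]]
ft_force: [-2.6, 0.9, 0.4]
opening: 0.0452
```

Request:
drive_tool --pt "0.05 0 -1.5 0 0 0 0" --pt "0.05 0 -3 0 0 0 0" --pt "0.05 0 -3 0 0 0 0"

```text
time: 8.75
position: [0.5985, 0.2579, 0.0287]
orientation: [[0.04, -0.999, -0.0], [-0.999, -0.04, -0.0], [0.0, 0.0, -1.0]]
ft_force: [-3.4, -0.3, 1.2]
opening: 0.0453
```

```bash
python3 - <<'E'
from bench import robot
from h import *
w=robot.read_camera("wrist");cv2.imwrite("pics/w9.png",w["img"][:,:,::-1])
print(robot.state()['ft_force'])
E
```

```text
[-2.89378976 -0.60808079  1.67643297]
```

View pics/w9.png

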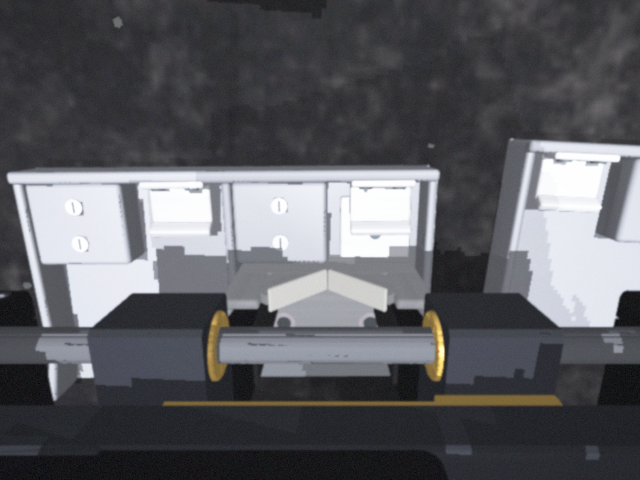

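Request:
drive_tool --pt "0.05 0 -1 0 0 0 0" --pt "0.05 0 -2 0 0 0 0" --pt "0.05 0 -2 0 0 0 0"

```text
time: 9.18
position: [0.5987, 0.2579, 0.0287]
orientation: [[0.04, -0.999, -0.004], [-0.999, -0.04, -0.001], [0.001, 0.004, -1.0]]
ft_force: [-13.4, -0.8, 7.7]
opening: 0.045
```

Request:
drive_tool --pt "0.2 0 4 0 0 0 0" --pt "0.28 0 9 0 0 0 0" --pt "0.28 0 9 0 0 0 0" --pt "0.28 0 9 -20 0 0 0" --pt "0.28 0 9 -60 0 0 0" --pt "0.28 0 9 -100 0 0 0" --pt "0.28 0 -50 -100 0 0 0" --pt "0.28 90 40 -100 0 0 0" --pt "0.28 90 40 -100 0 0 0" --pt "0.28 90 40 -100 0 0 0"

```text
time: 10.42
position: [0.5622, 0.1642, 0.13]
orientation: [[0.038, -0.999, -0.001], [-0.999, -0.038, -0.0], [0.0, 0.001, -1.0]]
ft_force: [0.6, -0.8, 0.2]
opening: 0.0344
```

```bash
python3 - <<'E'
from bench import robot
from h import *
w=robot.read_camera("wrist");c=robot.read_camera("top");s=robot.state();print(s["time"],np.round(s["position"],4))
cv2.imwrite("pics/w10.png",w["img"][:,:,::-1]);cv2.imwrite("pics/t10.png",cv2.resize(c["img"][185:365,205:485,::-1],None,fx=2.85,fy=2.85,interpolation=cv2.INTER_CUBIC))
E
```

```text
10.525 [0.565  0.1662 0.1303]
```

View pics/w10.png

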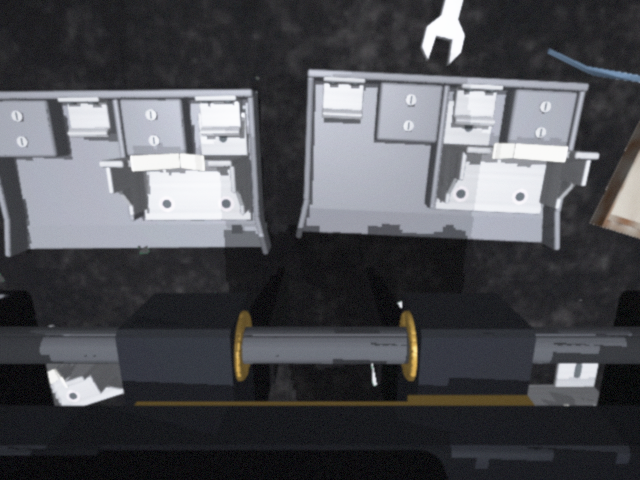

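View pics/t10.png

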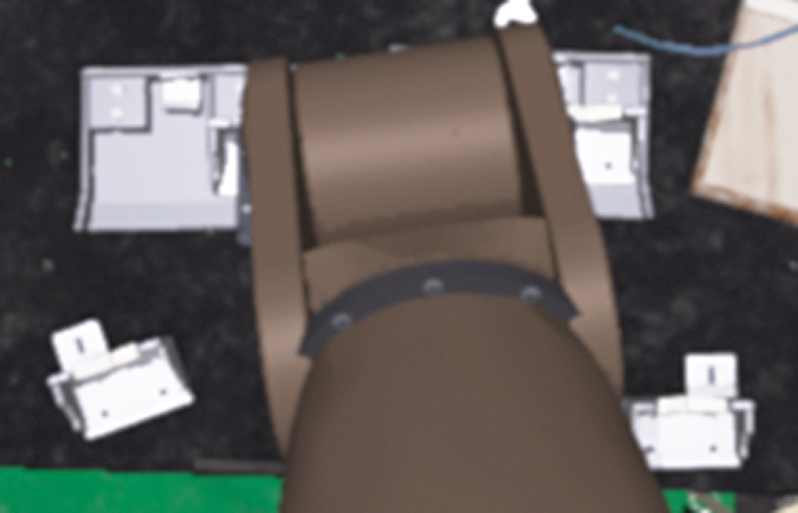

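```bash
python3 - <<'E'
from bench import robot
from h import *
s=robot.state();rows(s,[(436.5,351.2,125,20.8)])
E
```

```text
[-189.9, 121.3, 5.0] [-0.003, -0.0, -0.324]
```

Request:
drive_tool --pt "0.28 -60 40 5 0 0 -0.1" --pt "0.28 -120 80 5 0 0 -0.2" --pt "0.28 -190 121 5 0 0 -0.324" --pt "0.28 -190 121 5 0 0 -0.324" --pt "0.28 -190 121 5 0 0 -0.324" --pt "0.28 -190 121 5 0 0 -0.324"

```text
time: 11.28
position: [0.4366, 0.352, 0.124]
orientation: [[0.356, -0.934, 0.001], [-0.934, -0.356, 0.0], [-0.0, -0.001, -1.0]]
ft_force: [1.3, 0.2, -0.7]
opening: 0.0338
```

```bash
python3 - <<'E'
from bench import robot
from h import *
w=robot.read_camera("wrist");s=robot.state();print(s["time"],np.round(s["position"],4))
cv2.imwrite("pics/w11.png",w["img"][:,:,::-1]);cv2.imwrite("pics/w12.png",cv2.resize(w["img"][150:300,230:400,::-1],None,fx=4,fy=4,interpolation=cv2.INTER_CUBIC))
rows(s,[(436.5,351.2,29,20.8)])
E
```

```text
11.325 [0.4367 0.3514 0.1239]
[0.1, 0.3, 94.9] [-0.001, -0.0, 0.0]
```

View pics/w12.png

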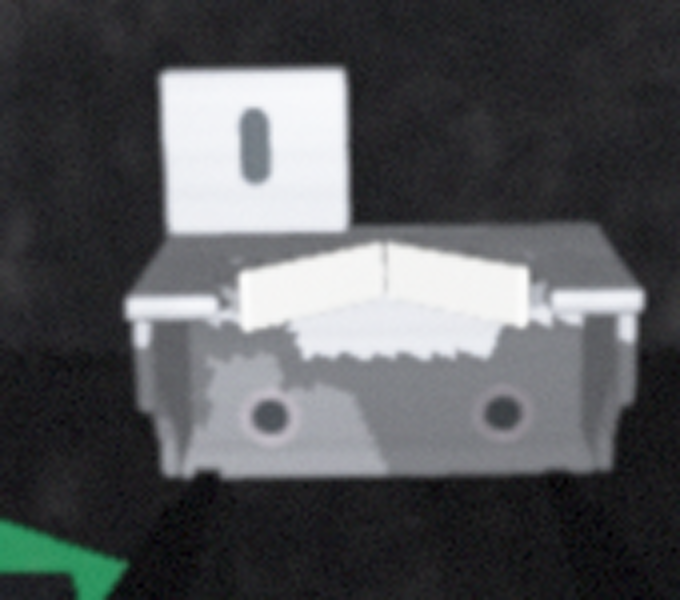

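Request:
drive_tool --pt "0.28 0.7 0.3 40 0 0 0" --pt "0.28 0.7 0.3 70 0 0 0" --pt "0.28 0.7 0.3 85 0 0 0" --pt "0.28 0.7 0.3 94 0 0 0" --pt "0.28 0.7 0.3 95 0 0 0" --pt "0.0 0.7 0.3 95 0 0 0" --pt "-0.2 0.7 0.3 95 0 0 0" --pt "-0.2 0.7 0.3 95 0 0 0" --squeeze 5

```text
time: 12.32
position: [0.436, 0.351, 0.0292]
orientation: [[0.356, -0.934, 0.001], [-0.934, -0.356, 0.001], [-0.0, -0.001, -1.0]]
ft_force: [0.3, 1.2, 2.8]
opening: 0.0508
```

```bash
python3 - <<'E'
from bench import robot
from h import *
s=robot.state();rows(s,[(448,349,29.2,18),(456,342,29.2,12),(464,330,29.2,6),(468,315,29.2,0),(468,300,29.2,-.3),(468,285,29.2,-.3),(468,270,29.2,-.3)])
E
```

```text
[6.1, -10.5, 0.0] [-0.001, 0.0, 0.05]
[15.5, -15.5, 0.0] [-0.001, 0.0, 0.155]
[29.6, -18.7, 0.0] [-0.001, 0.0, 0.259]
[45.0, -17.1, 0.0] [-0.001, 0.0, 0.364]
[59.0, -11.7, 0.0] [-0.001, 0.0, 0.369]
[73.1, -6.4, 0.0] [-0.001, 0.0, 0.369]
[87.1, -1.0, 0.0] [-0.001, 0.0, 0.369]
```

Request:
drive_tool --pt "-0.2 6 -10.5 0 0 0 0.05" --pt "-0.2 15.5 -15.5 0 0 0 0.155" --pt "-0.2 29.6 -18.7 0 0 0 0.259" --pt "-0.2 45 -17 0 0 0 0.364" --pt "-0.2 59 -11.7 0 0 0 0.369" --pt "-0.2 73 -6.4 0 0 0 0.369" --pt "-0.2 87 -1 0 0 0 0.369" --pt "-0.2 87 -1 0 0 0 0.369"

```text
time: 13.32
position: [0.4676, 0.2686, 0.0287]
orientation: [[-0.006, -1.0, -0.001], [-1.0, 0.006, -0.001], [0.001, 0.001, -1.0]]
ft_force: [0.7, -1.9, 0.8]
opening: 0.0504
```

```bash
python3 - <<'E'
from bench import robot
from h import *
w=robot.read_camera("wrist");s=robot.state();print(s["time"],np.round(s["position"],4),np.round(s["ft_force"],1))
cv2.imwrite("pics/w13.png",w["img"][:,:,::-1])
rows(s,[(468,134.2,29.2,-.3)])
E
```

```text
13.375 [0.4677 0.2691 0.0287] [-0.  -0.7  0.5]
[134.9, -1.1, -0.4] [0.0, -0.0, -0.0]
```

View pics/w13.png

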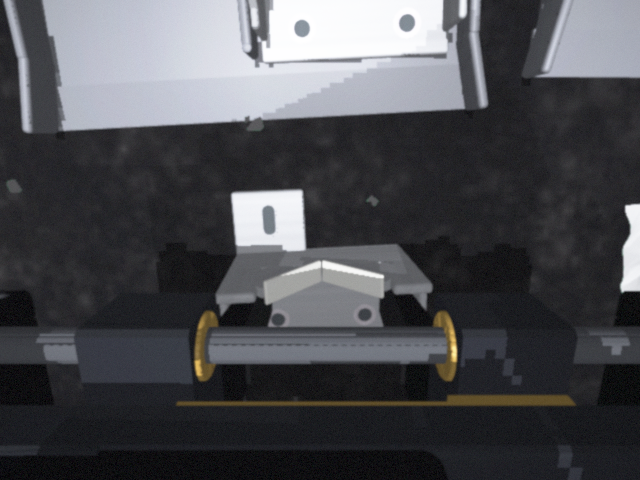

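Request:
drive_tool --pt "-0.2 14 -1 0 0 0 0" --pt "-0.2 28 -1 0 0 0 0" --pt "-0.2 42 -1 0 0 0 0" --pt "-0.2 56 -1 0 0 0 0" --pt "-0.2 70 -1 0 0 0 0" --pt "-0.2 84 -1 0 0 0 0" --pt "-0.2 96 -1 0 0 0 0" --pt "-0.2 102 -1 0 0 0 0" --pt "-0.2 108 -1 0 0 0 0" --pt "-0.2 108 -1 0 0 0 0"

```text
time: 14.62
position: [0.4681, 0.1614, 0.0286]
orientation: [[-0.005, -1.0, -0.0], [-1.0, 0.005, -0.0], [0.0, 0.0, -1.0]]
ft_force: [0.5, -0.9, 0.9]
opening: 0.0502
```

```bash
python3 - <<'E'
from bench import robot
from h import *
w=robot.read_camera("wrist");s=robot.state();print(s["time"],np.round(s["position"],4),np.round(s["ft_force"],1))
cv2.imwrite("pics/w14.png",w["img"][:,:,::-1])
rows(s,[(468,134.2,29.2,-.3)])
E
```

```text
14.675 [0.4681 0.1616 0.0286] [-0.1 -2.7  1.8]
[27.4, -0.1, -0.6] [0.0, -0.0, 0.0]
```

View pics/w14.png

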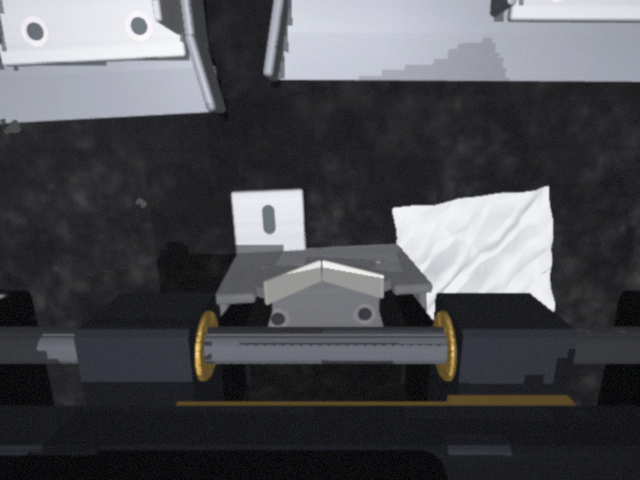

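```bash
python3 - <<'E'
from bench import robot
from h import *
w=robot.read_camera("wrist")
print(np.round(ray(w,[[393,207],[549,186],[552,300]],0)*1000,1).tolist())
print('toe',np.round(ray(w,[[231,191],[303,189]],.004)*1000,1).tolist(), 'tray', np.round(ray(w,[[265,76],[275,79]],0)*1000,1).tolist(),'divider', np.round(ray(w,[[504,20]],.002)*1000,1).tolist(),)
cv2.imwrite("pics/w15.png",cv2.resize(w["img"][0:270,210:570,::-1],None,fx=2.2,fy=2.2,interpolation=cv2.INTER_CUBIC))
E
```

```text
[[506.0, 130.0], [515.4, 59.2], [458.9, 49.6]]
toe [[514.4, 203.5], [515.1, 171.3]] tray [[562.9, 186.8], [561.7, 182.5]] divider [[583.5, 88.4]]
```

View pics/w15.png

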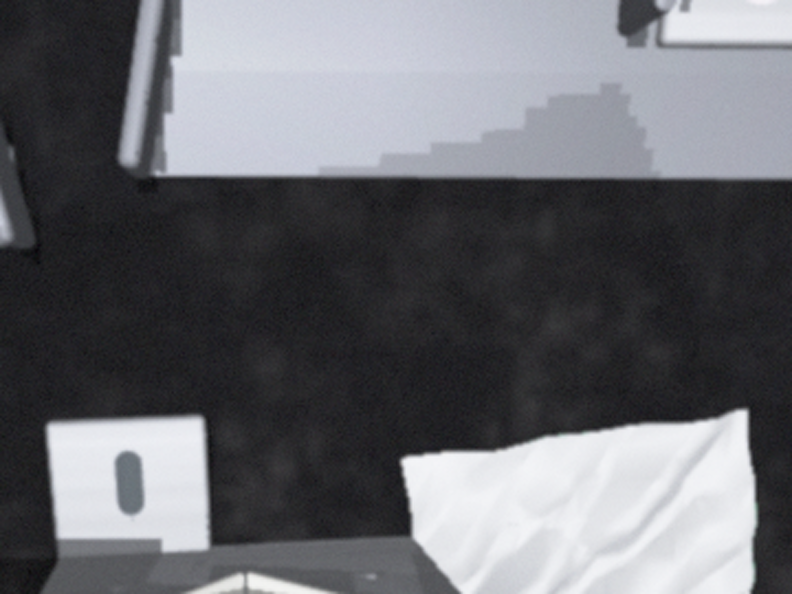

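Request:
drive_tool --pt "-0.2 10 0 0 0 0 0" --pt "-0.2 20 0 0 0 0 0.01" --pt "-0.2 29 0 0 0 0 0.02" --pt "-0.2 29 0 0 0 0 0.02"

```text
time: 15.22
position: [0.468, 0.1319, 0.0287]
orientation: [[-0.027, -1.0, -0.0], [-1.0, 0.027, -0.0], [0.0, 0.0, -1.0]]
ft_force: [0.1, -1.2, 0.9]
opening: 0.05
```

```bash
python3 - <<'E'
from bench import robot
from h import *
w=robot.read_camera("wrist");s=robot.state();print(s["time"],np.round(s["position"],4),np.round(s["ft_force"],1))
cv2.imwrite("pics/w16.png",w["img"][:,:,::-1])
cv2.imwrite("pics/w17.png",cv2.resize(w["img"][0:270,160:520,::-1],None,fx=2.2,fy=2.2,interpolation=cv2.INTER_CUBIC))
E
```

```text
15.275 [0.468  0.1322 0.0287] [ 0.1 -1.4  0.5]
```

View pics/w17.png

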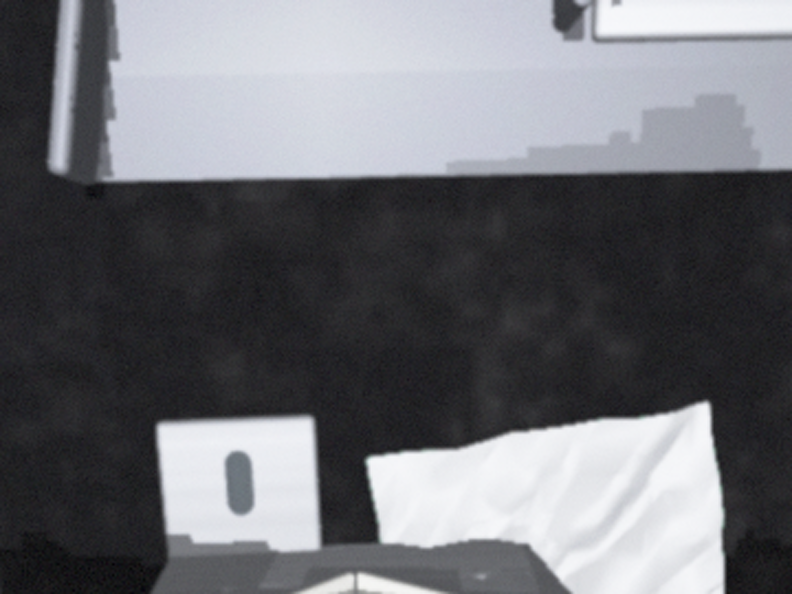

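```bash
python3 - <<'E'
from bench import robot
from h import *
w=robot.read_camera("wrist")
f=lambda l:[[160+u/2.2,v/2.2] for u,v in l]
r=lambda l,z:np.round(ray(w,f(l),z)*1000,1).tolist()
print('toe',r([(156,423),(314,415)],.004)); print('front',r([(100,183),(790,170)],0)); print('div',r([(556,30),(566,40)],.002)); print('wall', r([(104,178)],0.0),r([(112,50)],0.002)); print('paper',r([(367,458)],0),'stored rear',r([(595,40)],0.006))
E
```

```text
toe [[514.5, 173.3], [515.4, 141.0]]
front [[561.1, 181.0], [560.0, 47.3]]
div [[585.1, 93.8], [583.4, 91.9]]
wall [[561.9, 180.1]] [[583.8, 175.8]]
paper [[505.4, 130.5]] stored rear [[582.3, 87.5]]
```

Request:
drive_tool --pt "0.05 0 0 0 0 0 -0.02" --pt "0.05 -1.5 0 0 0 0 -0.02" --pt "0.05 -1.8 -6 0 0 0 -0.02" --pt "0.05 -1.8 -12 0 0 0 -0.02" --pt "0.05 -1.8 -18 0 0 0 -0.02" --pt "0.05 -1.8 -24 0 0 0 -0.02" --pt "0.05 -1.8 -24 0 0 0 -0.02"

```text
time: 16.2
position: [0.4927, 0.1339, 0.0286]
orientation: [[-0.005, -1.0, 0.001], [-1.0, 0.005, 0.0], [-0.0, -0.001, -1.0]]
ft_force: [-0.0, 0.9, 0.1]
opening: 0.0451
```

```bash
python3 - <<'E'
from bench import robot
from h import *
w=robot.read_camera("wrist");s=robot.state();print(s["time"],np.round(s["position"],4),np.round(s["ft_force"],1))
cv2.imwrite("pics/w18.png",w["img"][:,:,::-1])
cv2.imwrite("pics/w19.png",cv2.resize(w["img"][0:270,160:520,::-1],None,fx=2.2,fy=2.2,interpolation=cv2.INTER_CUBIC))
E
```

```text
16.25 [0.4923 0.1339 0.0287] [-0.   0.4  0.1]
```

View pics/w19.png

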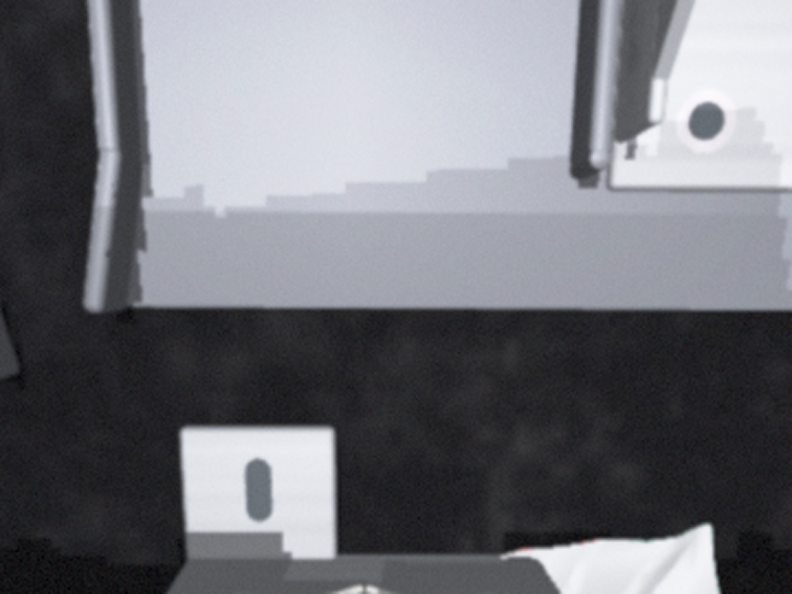

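```bash
python3 - <<'E'
from bench import robot
from h import *
w=robot.read_camera("wrist")
f=lambda l:[[160+u/2.2,v/2.2] for u,v in l]
r=lambda l,z:np.round(ray(w,f(l),z)*1000,1).tolist()
print('toe',r([(180,429),(333,427)],.004)); print('front',r([(125,308),(790,310)],0)); print('div',r([(573,180)],.002)); print('wall', r([(149,190)],0.002),r([(135,305)],0.0)); print('paper',r([(710,525)],0))
E
```

```text
toe [[536.8, 171.2], [537.1, 139.9]]
front [[560.8, 181.6], [559.8, 47.6]]
div [[584.3, 93.3]]
wall [[582.9, 174.8]] [[561.4, 179.6]]
paper [[514.8, 59.3]]
```

Request:
drive_tool --pt "0.05 0 -9 0 0 0 0" --pt "0.05 0 -18 -1 0 0 0" --pt "0.05 0 -27 -1 0 0 0" --pt "0.05 0 -36 -1 0 0 0" --pt "0.05 0 -45 -1 0 0 0" --pt "0.05 0 -54 -1 0 0 0" --pt "0.05 0 -63 -1 0 0 0" --pt "0.05 0 -72 -1 0 0 0" --pt "0.05 0 -81 -1 0 0 0" --pt "0.05 0 -90 -1 0 0 0"

```text
time: 17.55
position: [0.5827, 0.1335, 0.0296]
orientation: [[-0.005, -1.0, 0.0], [-1.0, 0.005, -0.0], [0.0, -0.0, -1.0]]
ft_force: [-1.5, -0.4, -1.2]
opening: 0.045
```

```bash
python3 - <<'E'
from bench import robot
from h import *
w=robot.read_camera("wrist");s=robot.state();print(s["time"],np.round(s["position"],4),np.round(s["ft_force"],1))
cv2.imwrite("pics/w20.png",w["img"][:,:,::-1])
E
```

```text
17.6 [0.5838 0.1334 0.0297] [ 0.4 -0.3  0.3]
```

View pics/w20.png

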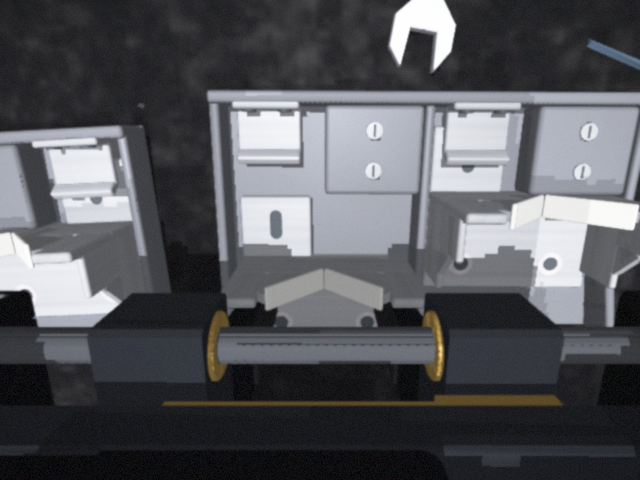

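Request:
drive_tool --pt "0.05 0 -8 0 0 0 0" --pt "0.05 0 -16 0 0 0 0" --pt "0.05 0 -22 0 0 0 0" --pt "0.05 0 -26 0 0 0 0" --pt "0.05 0 -28 0 0 0 0" --pt "0.05 0 -28 0 0 0 0"

```text
time: 18.35
position: [0.6102, 0.1334, 0.0297]
orientation: [[-0.005, -1.0, 0.001], [-1.0, 0.005, -0.0], [0.0, -0.001, -1.0]]
ft_force: [0.7, 1.1, 0.2]
opening: 0.0453
```

Request:
drive_tool --pt "0.05 0 -2 0 0 0 0" --pt "0.05 0 -3.5 0 0 0 0" --pt "0.05 0 -5 0 0 0 0" --pt "0.05 0 -5 0 0 0 0"

```text
time: 18.85
position: [0.6134, 0.1333, 0.0296]
orientation: [[-0.006, -1.0, -0.004], [-1.0, 0.006, -0.0], [0.0, 0.004, -1.0]]
ft_force: [-9.6, -0.5, 5.7]
opening: 0.0453
```

Request:
drive_tool --pt "0.2 0 4 0 0 0 0" --pt "0.28 0 9 0 0 0 0" --pt "0.28 0 9 0 0 0 0" --pt "0.28 0 9 -20 0 0 0" --pt "0.28 0 9 -60 0 0 0" --pt "0.28 0 30 -100 0 0 0" --pt "0.28 20 90 -100 0 0 0" --pt "0.28 20 90 -100 0 0 0" --pt "0.28 20 90 -100 0 0 0"

```text
time: 19.98
position: [0.5258, 0.1138, 0.1301]
orientation: [[-0.005, -1.0, 0.002], [-1.0, 0.005, 0.0], [-0.0, -0.002, -1.0]]
ft_force: [0.3, -0.2, 1.5]
opening: 0.0344
```

```bash
python3 - <<'E'
from bench import robot
from h import *
w=robot.read_camera("wrist");s=robot.state();print(s["time"],np.round(s["position"],4),np.round(s["ft_force"],1))
cv2.imwrite("pics/w21.png",w["img"][:,:,::-1])
rows(s,[(420,-22.2,125,1.5)])
E
```

```text
20.025 [0.5262 0.1139 0.1299] [ 0.2  0.4 -0.1]
[136.7, 105.4, 4.7] [-0.002, 0.0, -0.032]
```

View pics/w21.png

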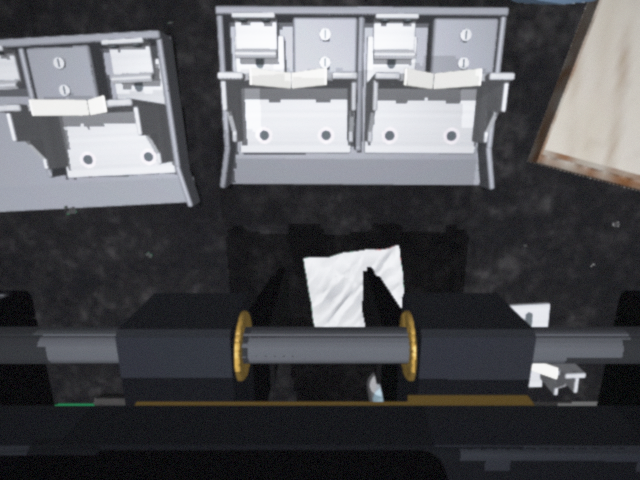

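Request:
drive_tool --pt "0.28 45 35 0 0 0 -0.032" --pt "0.28 90 70 0 0 0 -0.032" --pt "0.28 137 105 4 0 0 -0.032" --pt "0.28 137 105 4 0 0 -0.032" --pt "0.28 137 105 4 0 0 -0.032" --pt "0.28 137 105 4 0 0 -0.032"

```text
time: 20.78
position: [0.4203, -0.022, 0.1256]
orientation: [[0.028, -1.0, 0.001], [-1.0, -0.028, -0.0], [0.0, -0.001, -1.0]]
ft_force: [0.1, -0.0, 0.3]
opening: 0.0341
```

```bash
python3 - <<'E'
from bench import robot
from h import *
w=robot.read_camera("wrist");s=robot.state();print(s["time"],np.round(s["position"],4),np.round(s["ft_force"],1))
c=robot.read_camera("scene");cv2.imwrite("pics/s22.png",c["img"][:,:,::-1])
cv2.imwrite("pics/w22.png",w["img"][:,:,::-1]);cv2.imwrite("pics/w23.png",cv2.resize(w["img"][150:300,230:400,::-1],None,fx=4,fy=4,interpolation=cv2.INTER_CUBIC))
rows(s,[(420,-22.2,29,1.5)])
E
```

```text
20.825 [ 0.42   -0.0219  0.1256] [-0.7 -0.2 -0.7]
[0.2, 0.1, 96.6] [-0.0, -0.0, 0.002]
```

View pics/w22.png

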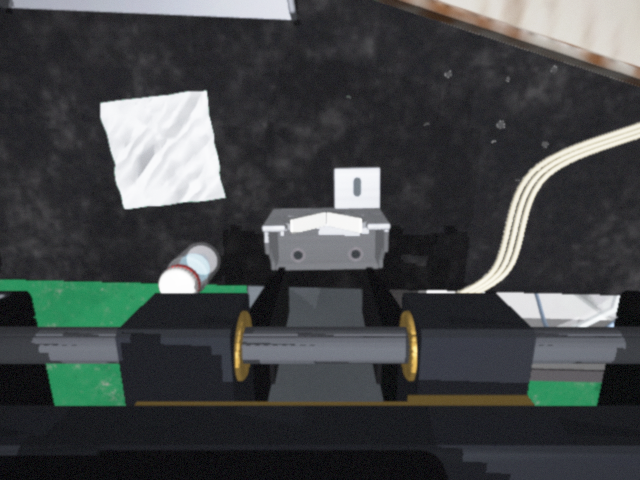

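View pics/w23.png

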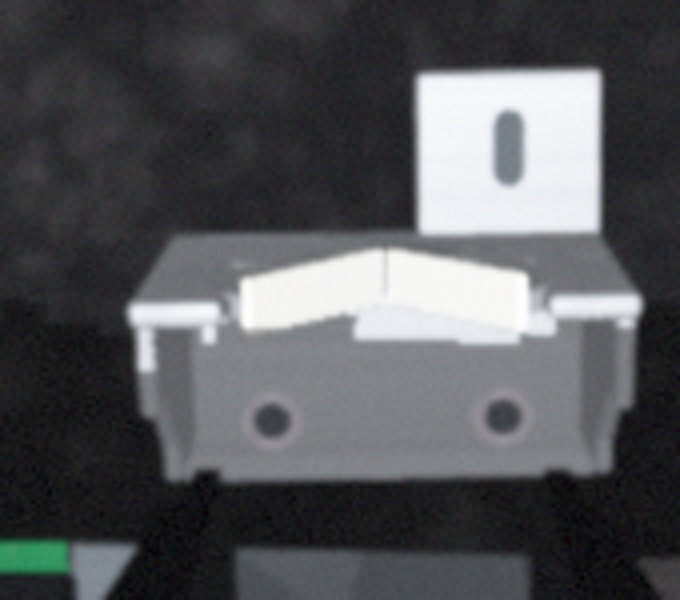

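View pics/s22.png

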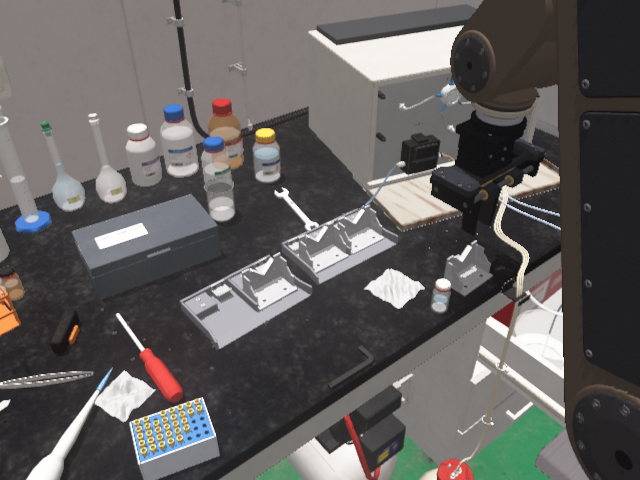

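Request:
drive_tool --pt "0.28 0.7 0.5 40 0 0 0" --pt "0.28 0.7 0.5 70 0 0 0" --pt "0.28 0.7 0.5 85 0 0 0" --pt "0.28 0.7 0.5 95 0 0 0" --pt "0.28 0.7 0.5 96.5 0 0 0" --pt "0.0 0.7 0.5 96.5 0 0 0" --pt "-0.2 0.7 0.5 96.5 0 0 0" --pt "-0.2 0.7 0.5 96.5 0 0 0" --squeeze 6

```text
time: 21.88
position: [0.4189, -0.0234, 0.0296]
orientation: [[0.027, -1.0, 0.001], [-1.0, -0.027, -0.0], [0.0, -0.001, -1.0]]
ft_force: [-0.7, 2.4, 2.4]
opening: 0.0513
```

```bash
python3 - <<'E'
from bench import robot
from h import *
s=robot.state();print(s["time"],np.round(s["position"],4),np.round(s["ft_force"],1))
rows(s,[(468,-22.2,s["position"][2]*1000,1.5),(468,60,s["position"][2]*1000,2.3)])
E
```

```text
21.875 [ 0.4189 -0.0234  0.0296] [-0.7  2.4  2.4]
[0.1, -49.1, 0.0] [-0.001, -0.0, 0.001]
[-82.0, -51.3, 0.0] [-0.001, -0.0, -0.013]
```

Request:
drive_tool --pt "-0.2 0 -8 0 0 0 0" --pt "-0.2 0 -18 0 0 0 0" --pt "-0.2 0 -28 0 0 0 0" --pt "-0.2 0 -38 0 0 0 0" --pt "-0.2 0 -47 0 0 0 0" --pt "-0.2 -6 -49 0 0 0 0" --pt "-0.2 -20 -50 0 0 0 0" --pt "-0.2 -36 -50 0 0 0 -0.01" --pt "-0.2 -52 -51 0 0 0 -0.013" --pt "-0.2 -64 -51 0 0 0 -0.013"

```text
time: 23.12
position: [0.468, 0.0433, 0.0293]
orientation: [[0.041, -0.999, 0.0], [-0.999, -0.041, -0.0], [0.0, -0.0, -1.0]]
ft_force: [0.4, -3.6, 2.6]
opening: 0.0512
```

```bash
python3 - <<'E'
from bench import robot
from h import *
w=robot.read_camera("wrist");cv2.imwrite("pics/w24.png",w["img"][:,:,::-1])
s=robot.state();print(s["time"],np.round(s["position"],4),np.round(s["ft_force"],1))
E
```

```text
23.175 [0.4678 0.0441 0.0293] [-0.2  6.1  6.9]
```

View pics/w24.png

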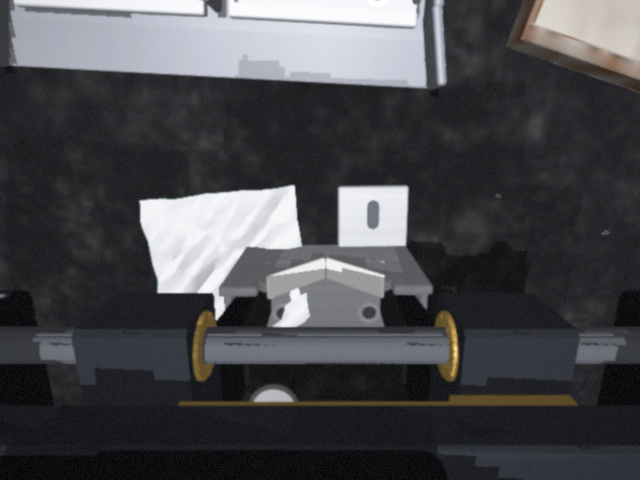

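```bash
python3 - <<'E'
from bench import robot
from h import *
w=robot.read_camera("wrist");s=robot.state();print(s["time"],np.round(s["position"],4),np.round(s["ft_force"],1))
print('paper',np.round(ray(w,[[140,200],[296,186]],0)*1000,1).tolist(),'vialcap',np.round(ray(w,[[272,398]],.055)*1000,1).tolist())
rows(s,[(468,330,29.3,2.3)])
E
```

```text
23.225 [0.4679 0.0436 0.0293] [0.  4.6 5.2]
paper [[505.5, 131.4], [515.0, 59.4]] vialcap [[444.0, 62.7]]
[-286.2, -12.0, 0.0] [-0.0, 0.0, 0.001]
```

```bash
python3 - <<'E'
from bench import robot
from h import *
w=robot.read_camera("wrist");print(proj(w,[[.399,.069,.055],[.412,.069,.055],[.399,.069,.0],[.44,.069,.055],[.468,.044,.01],[.441,.06,.004]]))
c=robot.read_camera("scene");cv2.imwrite("pics/s25.png",cv2.resize(c["img"][200:350,330:570,::-1],None,fx=3.3,fy=3.3,interpolation=cv2.INTER_CUBIC))
c=robot.read_camera("top");cv2.imwrite("pics/t25.png",cv2.resize(c["img"][185:365,205:485,::-1],None,fx=2.85,fy=2.85,interpolation=cv2.INTER_CUBIC))
E
```

```text
[[254.12815572 493.88763526]
 [253.97159699 467.48026045]
 [272.13512623 401.53594105]
 [253.60990429 406.47213797]
 [324.18528747 291.09248985]
 [289.80507188 335.38261263]]
```

View pics/s25.png

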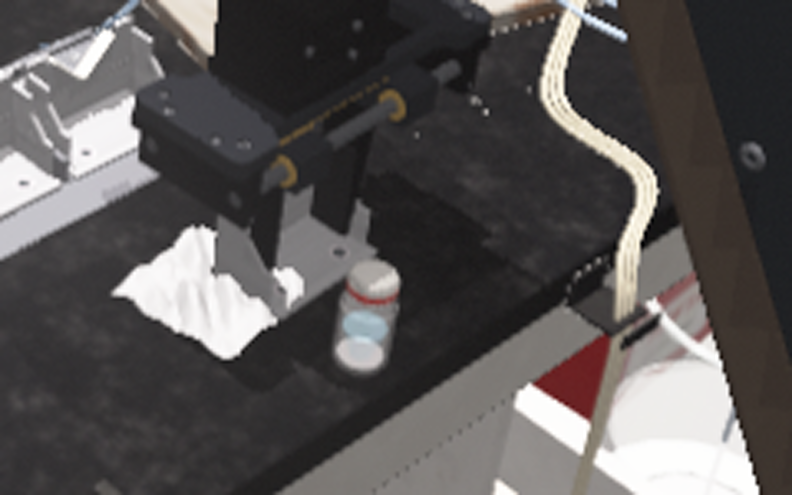

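View pics/t25.png

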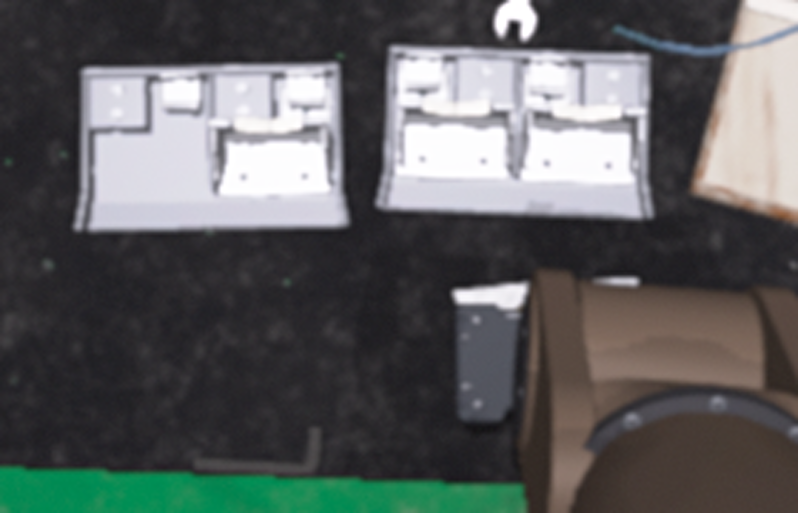

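Request:
drive_tool --pt "-0.2 -10 0 0 0 0 0" --pt "-0.2 -24 0 0 0 0 0" --pt "-0.2 -40 -1 0 0 0 0" --pt "-0.2 -56 -2 0 0 0 0" --pt "-0.2 -72 -3 0 0 0 0" --pt "-0.2 -88 -4 0 0 0 0" --pt "-0.2 -104 -4.5 0 0 0 0" --pt "-0.2 -120 -5 0 0 0 0" --pt "-0.2 -134 -5.5 0 0 0 0" --pt "-0.2 -144 -6 0 0 0 0"

```text
time: 24.62
position: [0.468, 0.1873, 0.0292]
orientation: [[0.04, -0.999, -0.0], [-0.999, -0.04, -0.0], [0.0, 0.0, -1.0]]
ft_force: [-0.1, -5.4, 6.1]
opening: 0.0512
```

```bash
python3 - <<'E'
from bench import robot
from h import *
w=robot.read_camera("wrist");cv2.imwrite("pics/w26.png",w["img"][:,:,::-1])
s=robot.state();print(s["time"],np.round(s["position"],4),np.round(s["ft_force"],1))
rows(s,[(468,339,29.3,2.3)])
E
```

```text
24.675 [0.468  0.1881 0.0292] [-0.7  3.5  5.1]
[-150.8, -6.2, -0.1] [0.0, 0.0, 0.001]
```

View pics/w26.png

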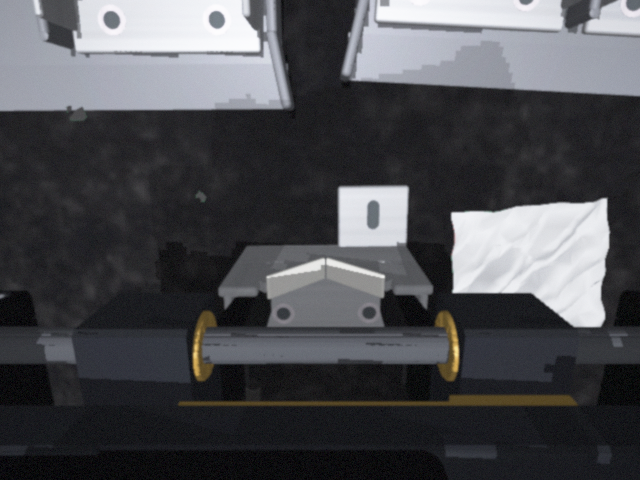

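Request:
drive_tool --pt "-0.2 -10 0 0 0 0 0" --pt "-0.2 -24 -1 0 0 0 0" --pt "-0.2 -40 -2 0 0 0 0" --pt "-0.2 -57 -3 0 0 0 0" --pt "-0.2 -74 -4 0 0 0 0" --pt "-0.2 -91 -5 0 0 0 0" --pt "-0.2 -108 -5.5 0 0 0 0" --pt "-0.2 -125 -6 0 0 0 0" --pt "-0.2 -142 -6 0 0 0 0" --pt "-0.2 -152 -6 0 0 0 0"

```text
time: 25.92
position: [0.4676, 0.3394, 0.0292]
orientation: [[0.041, -0.999, -0.0], [-0.999, -0.041, -0.0], [0.0, 0.0, -1.0]]
ft_force: [1.1, -5.6, 6.6]
opening: 0.0511
```

Request:
drive_tool --pt "0.05 0 0 0 0 0 0" --pt "0.05 1.0 -6 0 0 0 0" --pt "0.05 1.0 -12 0 0 0 0" --pt "0.05 1.0 -18 0 0 0 0" --pt "0.05 1.0 -22 0 0 0 0"

```text
time: 26.55
position: [0.4907, 0.3379, 0.029]
orientation: [[0.039, -0.999, -0.0], [-0.999, -0.039, -0.0], [0.0, 0.0, -1.0]]
ft_force: [-0.9, 0.2, -0.7]
opening: 0.0448
```

```bash
python3 - <<'E'
from bench import robot
from h import *
w=robot.read_camera("wrist");cv2.imwrite("pics/w27.png",cv2.resize(w["img"][0:270,160:520,::-1],None,fx=2.2,fy=2.2,interpolation=cv2.INTER_CUBIC))
s=robot.state();print(s["time"],np.round(s["position"],4),np.round(s["ft_force"],1))
E
```

```text
26.6 [0.4911 0.3379 0.0291] [-0.4 -1.1  0.4]
```

View pics/w27.png

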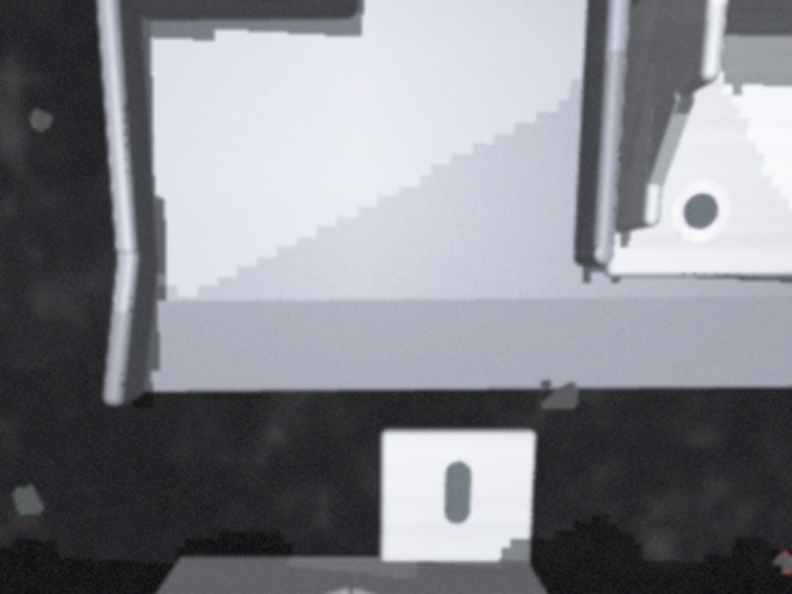

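```bash
python3 - <<'E'
from bench import robot
from h import *
w=robot.read_camera("wrist")
f=lambda l:[[160+u/2.2,v/2.2] for u,v in l]
r=lambda l,z:np.round(ray(w,f(l),z)*1000,1).tolist()
print('toe',r([(381,431),(536,432)],.004)); print('front',r([(155,392),(790,386)],0)); print('div',r([(577,262)],.002)); print('wall', r([(155,230)],0.002),r([(153,390)],0.0))
E
```

```text
toe [[535.0, 336.1], [536.1, 304.4]]
front [[540.6, 383.1], [547.1, 252.0]]
div [[569.8, 299.0]]
wall [[572.5, 381.9]] [[541.0, 383.5]]
```

Request:
drive_tool --pt "0.05 1.5 0 0 0 0 0" --pt "0.05 2.5 -2 0 0 0 0" --pt "0.05 2.5 -6 0 0 0 0" --pt "0.05 2.5 -6 0 0 0 0"

```text
time: 27.15
position: [0.4968, 0.3358, 0.0292]
orientation: [[0.04, -0.999, 0.001], [-0.999, -0.04, 0.0], [-0.0, -0.001, -1.0]]
ft_force: [0.7, 0.3, 0.8]
opening: 0.0452
```

```bash
python3 - <<'E'
from bench import robot
from h import *
w=robot.read_camera("wrist");cv2.imwrite("pics/w28.png",cv2.resize(w["img"][0:270,160:520,::-1],None,fx=2.2,fy=2.2,interpolation=cv2.INTER_CUBIC))
s=robot.state();print(s["time"],np.round(s["position"],4),np.round(s["ft_force"],1))
E
```

```text
27.2 [0.4966 0.3358 0.0292] [-0.3 -0.5 -1. ]
```

View pics/w28.png

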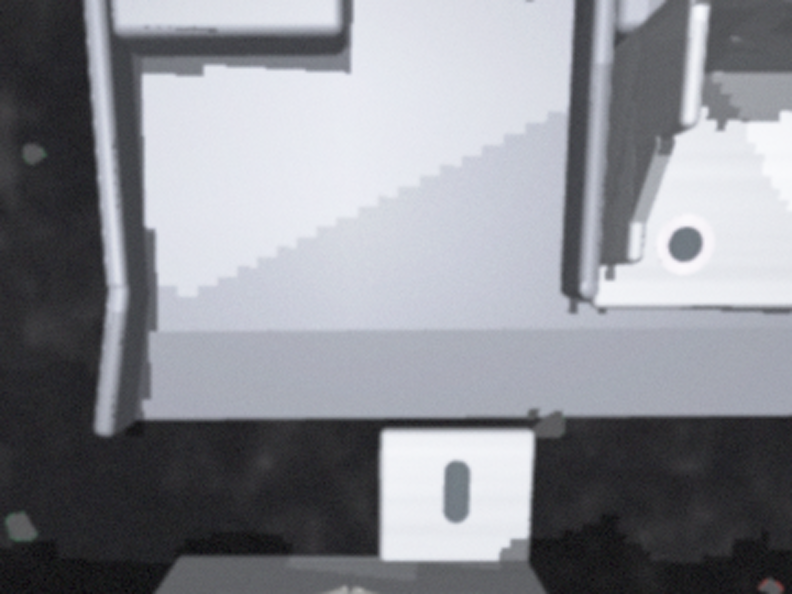

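Request:
drive_tool --pt "0.05 0 -7 0 0 0 0" --pt "0.05 0 -14 -0.5 0 0 0" --pt "0.05 0 -21 -0.5 0 0 0" --pt "0.05 0 -28 -0.5 0 0 0" --pt "0.05 0 -35 -0.5 0 0 0" --pt "0.05 0 -42 -0.5 0 0 0" --pt "0.05 0 -42 -0.5 0 0 0"

```text
time: 28.08
position: [0.539, 0.3374, 0.0295]
orientation: [[0.039, -0.999, 0.001], [-0.999, -0.039, 0.0], [-0.0, -0.001, -1.0]]
ft_force: [-1.2, 0.4, -0.1]
opening: 0.0451
```

```bash
python3 - <<'E'
from bench import robot
from h import *
w=robot.read_camera("wrist");cv2.imwrite("pics/w29.png",cv2.resize(w["img"][0:330,140:540,::-1],None,fx=1.8,fy=1.8,interpolation=cv2.INTER_CUBIC))
s=robot.state();print(s["time"],np.round(s["position"],4),np.round(s["ft_force"],1))
E
```

```text
28.125 [0.5386 0.3374 0.0295] [-1.5 -0.3 -0.8]
```

View pics/w29.png

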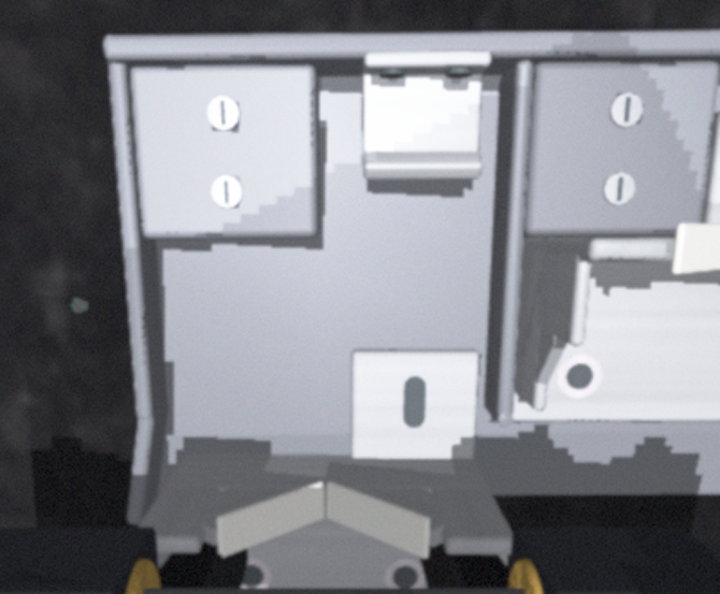

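Request:
drive_tool --pt "0.05 0 -8 0 0 0 0" --pt "0.05 0 -16 -0.5 0 0 0" --pt "0.05 0 -24 -0.5 0 0 0" --pt "0.05 0 -32 -0.5 0 0 0" --pt "0.05 0 -40 -0.5 0 0 0" --pt "0.05 0 -46 -0.5 0 0 0" --pt "0.05 0 -50 -0.5 0 0 0" --pt "0.05 0 -52 -0.5 0 0 0" --pt "0.05 0 -52 -0.5 0 0 0"

```text
time: 29.25
position: [0.5905, 0.3396, 0.0301]
orientation: [[0.04, -0.999, 0.001], [-0.999, -0.04, 0.0], [-0.0, -0.001, -1.0]]
ft_force: [0.0, 0.3, -0.2]
opening: 0.0452
```

Request:
drive_tool --pt "0.05 0 -2 0 0 0 0" --pt "0.05 0 -4 0 0 0 0" --pt "0.05 0 -5.5 0 0 0 0" --pt "0.05 0 -6.5 0 0 0 0" --pt "0.05 0 -6.5 0 0 0 0"

```text
time: 29.88
position: [0.5949, 0.3398, 0.0302]
orientation: [[0.041, -0.999, -0.004], [-0.999, -0.041, -0.001], [0.001, 0.004, -1.0]]
ft_force: [-11.4, 0.1, 7.3]
opening: 0.0454
```

Request:
drive_tool --pt "0.2 0 4 0 0 0 0" --pt "0.28 0 9 0 0 0 0" --pt "0.28 0 9 0 0 0 0" --pt "0.28 0 9 -20 0 0 0" --pt "0.28 0 9 -60 0 0 0" --pt "0.28 0 30 -110 0 0 0" --pt "0.28 60 60 -150 0 0 0" --pt "0.28 120 80 -150 0 0 0" --pt "0.28 120 80 -150 0 0 0" --pt "0.28 120 80 -150 0 0 0"

```text
time: 31.12
position: [0.5222, 0.2164, 0.1814]
orientation: [[0.038, -0.999, 0.002], [-0.999, -0.038, 0.001], [-0.0, -0.002, -1.0]]
ft_force: [-0.4, -0.2, -0.1]
opening: 0.0342
```

```bash
python3 - <<'E'
from bench import robot
from h import *
w=robot.read_camera("wrist");cv2.imwrite("pics/w30.png",w["img"][:,:,::-1])
cv2.imwrite("pics/w31.png",cv2.resize(w["img"][20:220,0:640,::-1],(800,250),interpolation=cv2.INTER_CUBIC))
s=robot.state();print(s["time"],np.round(s["position"],4),np.round(s["ft_force"],1))
E
```

```text
31.175 [0.5223 0.2172 0.1809] [-0.2  0.2  0. ]
```

View pics/w30.png

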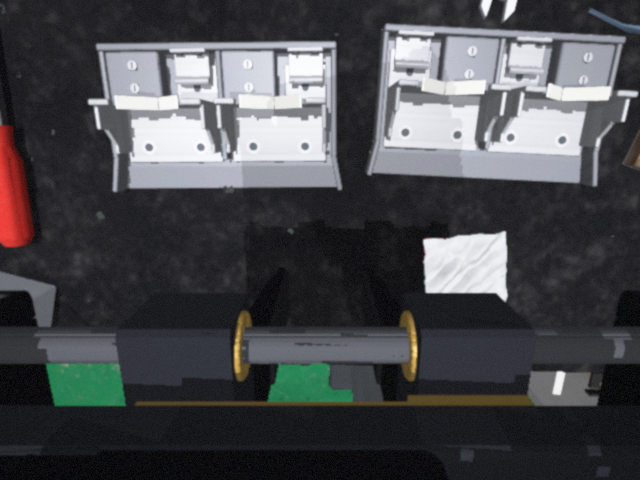

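Request:
drive_tool --pt "0.28 0 20 -60 0 0 0" --pt "0.28 50 40 -100 0 0 0" --pt "0.28 110 60 -100 0 0 0" --pt "0.28 170 75 -100 0 0 0" --pt "0.28 230 90 -100 0 0 0" --pt "0.28 290 105 -100 0 0 0" --pt "0.28 350 125 -100 0 0 0" --pt "0.28 410 145 -100 0 0 0" --pt "0.28 470 165 -100 0 0 0" --pt "0.28 500 170 -100 0 0 0"

```text
time: 32.42
position: [0.3719, -0.292, 0.2802]
orientation: [[0.039, -0.999, 0.0], [-0.999, -0.039, -0.0], [0.0, -0.0, -1.0]]
ft_force: [0.8, 0.7, 0.4]
opening: 0.0342
```

```bash
python3 - <<'E'
from bench import robot
from h import *
c=robot.read_camera("top");s=robot.state();print(s["time"],np.round(s["position"],4),np.round(s["ft_force"],1))
cv2.imwrite("pics/t32.png",cv2.resize(c["img"][185:365,205:485,::-1],None,fx=2.85,fy=2.85,interpolation=cv2.INTER_CUBIC))
cv2.imwrite("pics/t33.png",cv2.resize(c["img"][195:270,225:385,::-1],None,fx=5,fy=5,interpolation=cv2.INTER_CUBIC))
c=robot.read_camera("scene");cv2.imwrite("pics/s32.png",cv2.resize(c["img"][190:410,170:510,::-1],None,fx=2.35,fy=2.35,interpolation=cv2.INTER_CUBIC))
E
```

```text
32.475 [ 0.3721 -0.2946  0.2801] [-0.3 -1.4 -1.6]
```

View pics/t32.png

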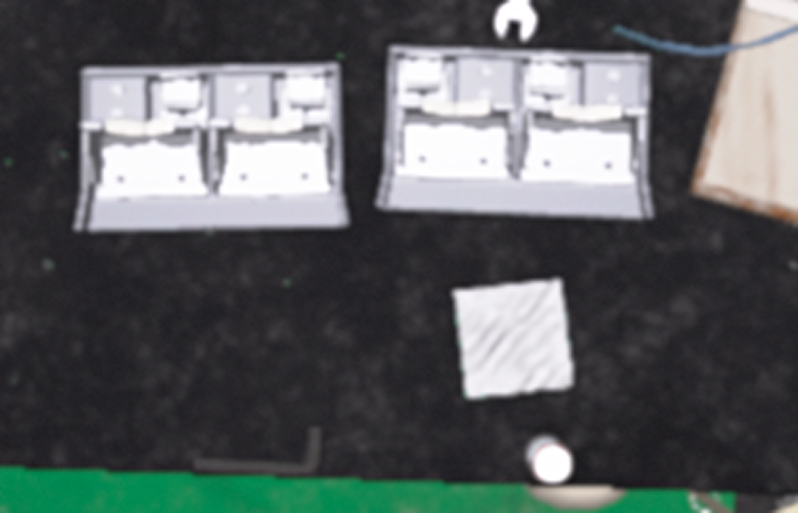

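View pics/s32.png

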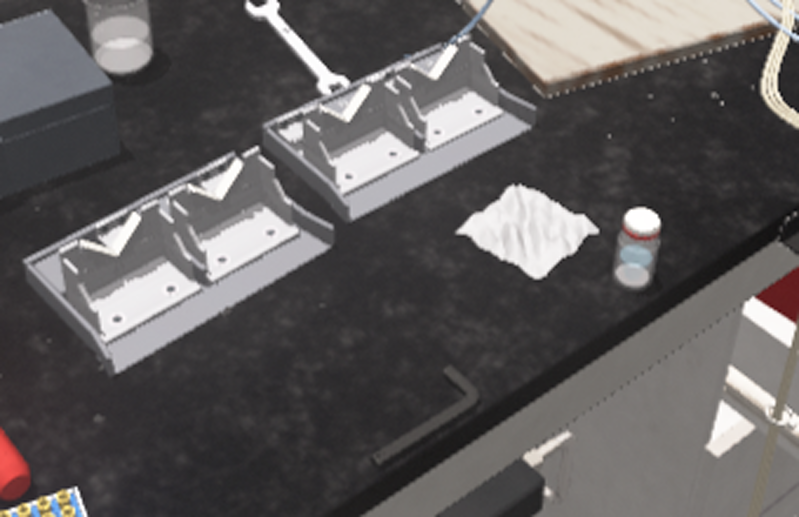

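View pics/t33.png

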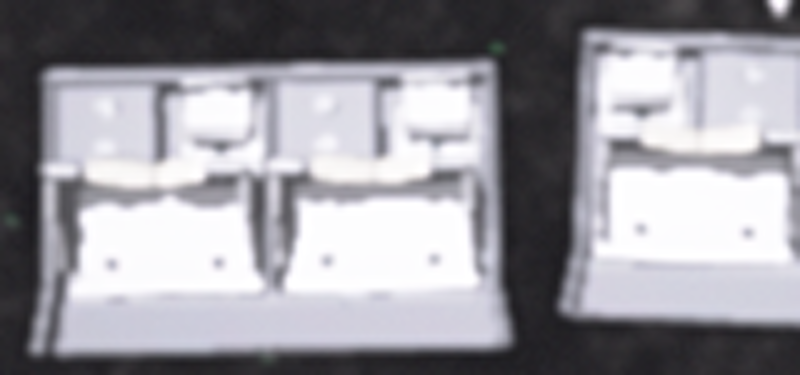

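```bash
python3 - <<'E'
from bench import robot
from h import *
c=robot.read_camera("top")
a=cv2.imread("pics/top0.png");b=c["img"][:,:,::-1]
d=cv2.absdiff(a,b).max(2)
for n,(u0,u1,v0,v1) in dict(vial=(385,412,335,358),key=(270,322,333,352),spanner=(370,412,118,203),stored=(387,435,215,255)).items(): print(n,'changed px',int((d[v0:v1,u0:u1]>40).sum()))
# rear edge of each foot: bright -> ramp transition, per column, along tray axes
g=cv2.cvtColor(c["img"],cv2.COLOR_RGB2GRAY).astype(float)
for n,org,yaw,sy in [("R1",(600,300.8),2.3,43),("R2",(600,300.8),2.3,-43),("L1",(616.5,90.5),-.4,43),("stored",(616.5,90.5),-.4,-43)]:
    t=np.radians(yaw);ex=np.array([np.cos(t),np.sin(t)]);ey=np.array([-np.sin(t),np.cos(t)]); o=[]
    for y in (-25,-12,0,12,25):
        xs=np.arange(-48,-22,.25); P=[(np.array(org)+x*ex+(sy+y)*ey)/1000 for x in xs]
        uv=proj(c,np.c_[np.array(P),np.full(len(P),.006)]).astype(np.float32)
        p=cv2.remap(g.astype(np.float32),uv[:,0:1],uv[:,1:2],cv2.INTER_LINEAR).ravel(); k=np.argmax(np.convolve(p,np.r_[np.ones(8),-np.ones(8)],'same')[8:-8])+8; o.append(float(xs[k]))
    print(n,o)
E
```

```text
vial changed px 0
key changed px 12
spanner changed px 0
stored changed px 0
R1 [-32.75, -32.5, -32.25, -33.5, -34.0]
R2 [-32.5, -33.25, -33.0, -34.5, -33.5]
L1 [-32.5, -33.0, -33.25, -33.25, -33.25]
stored [-33.5, -33.75, -33.5, -32.75, -33.25]
```

```bash
python3 - <<'E'
from bench import robot
from h import *
c=robot.read_camera("top");d=cv2.absdiff(cv2.imread("pics/top0.png"),c["img"][:,:,::-1]).max(2)
v,u=np.where(d[333:352,270:322]>40);print(sorted(set(zip((u+270).tolist(),(v+333).tolist()))))
s=robot.state();print(s["time"],np.round(s["ft_force"],1));print(robot.job_done())
E
```

```text
[(321, 333), (321, 334), (321, 335), (321, 336), (321, 337), (321, 338), (321, 339), (321, 340), (321, 341), (321, 342), (321, 343)]
32.625 [ 0.5 -0.2  0.1]
the job is handed in; nothing more can be done
None
```

All three loose cradles are home, and the job was handed in at 32.6 s. The left-hand cradle is in left_bay_1, in the right-hand of the two trays. The two right-hand cradles are in right_bay_1 and right_bay_2. I slid each one along the bench with the fingertips inside its pocket, spread lightly against the flanges. I then eased that hold and pushed on the upright until it met the stop. Contact came at about 10–13 N, within 0.3 mm of where the first cradle's contact put it for the other two.

**Fit:** In the last top view, all four feet sit level in their bays. Their rear edges read about −33 mm in the tray frame, ±1 mm, the same as the stored cradle. Each toe's end is under its clip.

**Things left alone:** Comparing the first and last top pictures, nothing changed at the vial, the spanner or the stored cradle. The hex key's area showed 12 changed pixels. In the recheck they all lay in column 321, where the middle cradle had stood, so the key did not move.

**Disagreements:**
- The wrist and top cameras differed by 1–3 mm sideways. For the last cradle I nudged it between the two readings before entering the bay, and it went in without binding.
- While I slid the last cradle the force reading sat at 5–7 N. It returned to normal when I released the grip.
- The cradles' path crossed the crumpled wipe on the bench. It did not move and gave no resistance.

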